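# Check in reagent packs: tip flat, scan, load the gravity track

## Task

Check in the reagent packs (there are two or three): first tip every pack that stands on edge over onto its flat base, label up. Then take the scanner and scan each pack where it lies, longest pack first and shortest last, holding the window level and steady about 10 cm straight above the barcode for two seconds with the scan line along the barcode. Put the scanner back upright in the middle of its rest and load all the packs label up onto the sloping track, each let go at the upper end so that it slides down by itself to queue at the stop; leave everything else on the bench alone.

Things in the scene. Friction and masses are not known exactly. Their poses are not given: they have to be found in the camera images.
- pack_large: large reagent pack, may be absent: white block 104 mm long (y), 72 wide (z), 24 thick (x), about 0.30 kg, grey grip tab 40 (y) x 14 (z) standing 22 mm out of its label face. x points out of the label face (x = 12 mm), opposite the flat base (x = -12). Origin: centre of the long edge it starts standing on, z up, 72 mm tall. Properly down it lies on its base, x up
- pack_large_label (a point): centre of the white barcode label on the large pack's label face: 52 mm along the pack's y by 20 mm, beside the tab (12, 0, 57 mm in the pack's frame); the stripes follow each other along y
- pack_large_tab (a point): centre of the outer end of the large pack's grip tab (34, 0, 36 mm in the pack's frame); when the pack lies flat this is the tab's top, 46 mm above the bench, and the tab is gripped from above across its 14 mm thickness (the pack's z), clear of the bench on both sides
- pack_large_mid (a point): centre of the large pack's block (0, 0, 36 mm in its frame). Standing, it topples onto its base when the label face is pushed towards -x, centred and above the tab (58 to 72 mm up): leaned some 20 degrees (about 25 mm at the top) it falls by itself; its foot does not slide
- pack_medium: medium reagent pack, may be absent: white block 84 mm long (y), 72 wide (z), 24 thick (x), about 0.24 kg, grey grip tab 40 (y) x 14 (z) standing 22 mm out of its label face. x points out of the label face (x = 12 mm), opposite the flat base (x = -12). Origin: centre of the long edge it starts standing on, z up, 72 mm tall. Properly down it lies on its base, x up
- pack_medium_label (a point): centre of the white barcode label on the medium pack's label face: 52 mm along the pack's y by 20 mm, beside the tab (12, 0, 57 mm in the pack's frame); the stripes follow each other along y
- pack_medium_tab (a point): centre of the outer end of the medium pack's grip tab (34, 0, 36 mm in the pack's frame); when the pack lies flat this is the tab's top, 46 mm above the bench, and the tab is gripped from above across its 14 mm thickness (the pack's z), clear of the bench on both sides
- pack_medium_mid (a point): centre of the medium pack's block (0, 0, 36 mm in its frame). Standing, it topples onto its base when the label face is pushed towards -x, centred and above the tab (58 to 72 mm up): leaned some 20 degrees (about 25 mm at the top) it falls by itself; its foot does not slide
- pack_small: small reagent pack, may be absent: white block 64 mm long (y), 72 wide (z), 24 thick (x), about 0.18 kg, grey grip tab 40 (y) x 14 (z) standing 22 mm out of its label face. x points out of the label face (x = 12 mm), opposite the flat base (x = -12). Origin: centre of the long edge it starts standing on, z up, 72 mm tall. Properly down it lies on its base, x up
- pack_small_label (a point): centre of the white barcode label on the small pack's label face: 52 mm along the pack's y by 20 mm, beside the tab (12, 0, 57 mm in the pack's frame); the stripes follow each other along y
- pack_small_tab (a point): centre of the outer end of the small pack's grip tab (34, 0, 36 mm in the pack's frame); when the pack lies flat this is the tab's top, 46 mm above the bench, and the tab is gripped from above across its 14 mm thickness (the pack's z), clear of the bench on both sides
- pack_small_mid (a point): centre of the small pack's block (0, 0, 36 mm in its frame). Standing, it topples onto its base when the label face is pushed towards -x, centred and above the tab (58 to 72 mm up): leaned some 20 degrees (about 25 mm at the top) it falls by itself; its foot does not slide
- track: gravity loading track, fixed: aluminium side walls with free-running rollers between, channel 116 mm wide and 310 mm long, sloping down at 12 degrees towards its +x, walls standing 28 mm above the rollers, black rubber end stop at the low end. Origin under its middle on the bench, x downhill, y across, z up
- track_stop (a point): foot of the rubber stop: middle of the channel at the stop's face, on the running surface 28 mm above the bench; the surface rises 0.2126 mm for each mm back along the track's -x
- track_top (a point): loading place: middle of the channel on the running surface, 255 mm (level) uphill of the stop's face, 82 mm above the bench; a pack let go here, base down with its length across the track, slides down by itself. The channel's upper end is open
- rest_top (a point): the scanner's rest, fixed: light grey pad 74 (x) x 104 (y) x 6 mm on which the scanner starts; this point is the centre of its top face, 6 mm above the bench, z up
- scanner: hand barcode scanner, about 0.28 kg: grey head 50 (x) x 80 (y) x 30 mm high with the reading window in its flat underside, looking straight down along -z, its scan line along y; black upright handle 24 (x) x 30 (y) mm from 30 to 96 mm above the underside. Gripped from above about the middle of the handle, 68 mm above the underside. Stands upright by itself. Origin at the window, the centre of the underside
- tube_rack: blue rack of test tubes 100 x 160 x 104 mm, loose bystander, to be left alone. Origin centre of its underside
- reagent_bottle: bottle 64 mm across, 140 mm tall, loose bystander, to be left alone. Origin centre of its underside
- jar: jar 68 mm across, 80 mm tall, loose bystander, to be left alone. Origin centre of its underside
- beaker: glass beaker 72 mm across, 85 mm tall, loose bystander, to be left alone. Origin centre of its underside
- tip_box: clear pipette tip box 115 x 80 x 55 mm, loose bystander, to be left alone. Origin centre of its underside
- timer: white bench timer 60 x 70 x 22 mm, loose bystander, to be left alone. Origin centre of its underside
- tape_roll: roll of label tape 70 mm across, 25 mm tall, loose bystander, to be left alone. Origin centre of its underside

How it is judged (in metres and radians):
On the way, in this order (a step that is already met when the one before it is completed fails the run):
1. every pack lies flat on its base on the bench, label up (angle between each of pack_large, pack_medium, pack_small's own x axis and vertical below 0.12 rad and height (world z) of each of pack_large_mid, pack_medium_mid, pack_small_mid below 0.025 m and linear speed of each of pack_large, pack_medium, pack_small below 0.03 m/s), for 0.3 s.
2. the large pack, flat on the bench, is scanned: scanner upright, kept for 1.5 s, window 5 to 15 cm over the label (within 15 mm in x, 20 in y of the scanner), scan line along it within 0.25 rad (angle between pack_large's own x axis and vertical below 0.12 rad and height (world z) of pack_large_mid below 0.025 m and linear speed of pack_large below 0.03 m/s and x of pack_large_label in the frame of scanner between -0.015 and 0.015 m and y of pack_large_label in the frame of scanner between -0.02 and 0.02 m and z of pack_large_label in the frame of scanner between -0.15 and -0.05 m and angle between the z axis of scanner and the x axis of pack_large, either way round below 0.2 rad and angle between the y axis of scanner and the y axis of pack_large, either way round below 0.25 rad), for 1.5 s.
3. the medium pack, flat on the bench, is scanned: scanner upright, kept for 1.5 s, window 5 to 15 cm over the label (within 15 mm in x, 20 in y of the scanner), scan line along it within 0.25 rad (angle between pack_medium's own x axis and vertical below 0.12 rad and height (world z) of pack_medium_mid below 0.025 m and linear speed of pack_medium below 0.03 m/s and x of pack_medium_label in the frame of scanner between -0.015 and 0.015 m and y of pack_medium_label in the frame of scanner between -0.02 and 0.02 m and z of pack_medium_label in the frame of scanner between -0.15 and -0.05 m and angle between the z axis of scanner and the x axis of pack_medium, either way round below 0.2 rad and angle between the y axis of scanner and the y axis of pack_medium, either way round below 0.25 rad), for 1.5 s.
4. the small pack, flat on the bench, is scanned: scanner upright, kept for 1.5 s, window 5 to 15 cm over the label (within 15 mm in x, 20 in y of the scanner), scan line along it within 0.25 rad (angle between pack_small's own x axis and vertical below 0.12 rad and height (world z) of pack_small_mid below 0.025 m and linear speed of pack_small below 0.03 m/s and x of pack_small_label in the frame of scanner between -0.015 and 0.015 m and y of pack_small_label in the frame of scanner between -0.02 and 0.02 m and z of pack_small_label in the frame of scanner between -0.15 and -0.05 m and angle between the z axis of scanner and the x axis of pack_small, either way round below 0.2 rad and angle between the y axis of scanner and the y axis of pack_small, either way round below 0.25 rad), for 1.5 s.
At the end, for the whole second after the job is handed in: All packs lie label up (tilt under 0.4 rad), at rest in the channel: one centred within 55 mm of the stop, the others queued (centres within 95 mm of a neighbour, 205 mm of the stop). The scanner stands upright, at rest, within 25 mm of the middle of its rest (x of each of pack_large_mid, pack_medium_mid, pack_small_mid in the frame of track_stop above -0.205 m and y of pack_large_mid in the frame of track_stop between -0.04 and 0.04 m and height (world z) of each of pack_large_mid, pack_medium_mid, pack_small_mid below 0.12 m and angle between each of pack_large, pack_medium, pack_small's own x axis and vertical below 0.4 rad and linear speed of each of pack_large, pack_medium, pack_small, scanner below 0.02 m/s and (x of pack_large_mid in the frame of track_stop above -0.055 m or distance between pack_large_mid and pack_medium_mid below 0.095 m or distance between pack_large_mid and pack_small_mid below 0.095 m) and y of pack_medium_mid in the frame of track_stop between -0.04 and 0.04 m and (x of pack_medium_mid in the frame of track_stop above -0.055 m or distance between pack_medium_mid and pack_large_mid below 0.095 m or distance between pack_medium_mid and pack_small_mid below 0.095 m) and y of pack_small_mid in the frame of track_stop between -0.04 and 0.04 m and (x of pack_small_mid in the frame of track_stop above -0.055 m or distance between pack_small_mid and pack_large_mid below 0.095 m or distance between pack_small_mid and pack_medium_mid below 0.095 m) and x of any of pack_large_mid, pack_medium_mid, pack_small_mid in the frame of track_stop above -0.055 m and horizontal distance between scanner and rest_top below 0.025 m and height (world z) of scanner below 0.012 m and angle between scanner's own z axis and vertical below 0.1 rad); the robot touches nothing.
It fails at once if a bystander is pushed more than 3 cm (distance of any of tube_rack, reagent_bottle, jar, beaker, tip_box, timer, tape_roll from where it was at the start of the episode above 0.03 m).
It fails at once if a bystander is knocked over (angle between any of tube_rack, reagent_bottle, jar, beaker, tip_box, timer, tape_roll's own z axis and vertical above 0.5 rad).
It fails at once if a pack is set down or pushed along by hand in the lower half of the track ((contact force between the fingers and pack_large above 1 N and x of pack_large_mid in the frame of track_stop between -0.15 and 0.01 m and y of pack_large_mid in the frame of track_stop between -0.05 and 0.05 m and z of pack_large_mid in the frame of track_stop below 0.08 m) or (contact force between the fingers and pack_medium above 1 N and x of pack_medium_mid in the frame of track_stop between -0.15 and 0.01 m and y of pack_medium_mid in the frame of track_stop between -0.05 and 0.05 m and z of pack_medium_mid in the frame of track_stop below 0.08 m) or (contact force between the fingers and pack_small above 1 N and x of pack_small_mid in the frame of track_stop between -0.15 and 0.01 m and y of pack_small_mid in the frame of track_stop between -0.05 and 0.05 m and z of pack_small_mid in the frame of track_stop below 0.08 m)).
Of pack_large, pack_medium, pack_small only 2 to 3 are there at a start; the rules pass over those that are not, and their reading is None.
At some moment in a run one of scanner may be knocked a few centimetres aside while the robot is not near it.
It also fails if it takes over 210 s, if anything falls off the work surface, if the arm or the gripper's body presses on something with over 40 N, if the wrist force passes 120 N, or if a joint passes its speed limit or range.

## Robot

A 6-joint arm with a two-finger parallel gripper is mounted at the origin on the work surface. World frame = base frame: x ahead of the robot, y to its left, z up, the work surface at z = 0. Lengths are in mm, angles in rad, forces in N, time in s.
With the tool pointing down it reaches from about 350 to 775 mm from the base axis. Payload 7.3 kg.
Tool frame: the origin (TCP) lies between the finger pads; the fingertips stand 8 mm ahead of it and the grasp point (between the pads) lies 11 mm behind it; y points along the fingers, z is the direction in which the jaws open and shut, and the axes are right-handed (so a half turn about y gives the same grasp; the last joint's range is limited). The gripper opens to 92 mm and grips with 3 to 60 N. Pads are 19 mm wide; open, the fingers measure 130 mm over their backs; the gripper's body (75 mm by 190 mm) begins 47 mm behind the grasp point.
Start: joints at [0.974, 0.342, 1.524, -0, 1.275, -0.146], TCP at [228.725, 472.58, 202.941] pointing down, gripper open.
Joint ranges: [-2.53, 2.53], [-0.77, 2.02], [0.04, 2.7], [-1, 4.14], [0.28, 2.66], [-3.11, 3.11]. Speed limits (rad/s): [2.57, 2.57, 3.14, 3.14, 3.14, 3.14].

## Interface

Orientations are given as [roll, pitch, yaw] about the fixed x, y, z axes, in that order (R = Rz(yaw) Ry(pitch) Rx(roll)).
In Python, from plant import bot, vision, job gives the robot as it stands. The module is installed in compiled form; this text tells all that it offers.
- The arm moves only by the tool arm_command, never from a script. Its argument "deltas" is a list of rows, each a list of 4 numbers: the shift along the tool's x, y, z in m, then the turn about the tool's y in degrees. In form: [[x, y, z, twist], ...]. A call has 1 to 5 rows; each row shifts and turns the commanded pose from where the row before left it, along the tool's axes as they then stand; what a row does not reach is not made up. A row lasts 1/10 s, in which the tool goes at most 50 mm and 8.59 degrees, less where a joint would pass 70% of its speed; a pose out of reach is approached as far as the arm can. A call is refused whole if a number of a shift passes 0.05 or a number of a turn 8.59, either way. A call with a gripper value outside its range is refused whole. "claw" is the closure in counts, from 0 (fully open) to 255 (shut), set as the call begins (left out, the last holds). The fingers move at their own pace and stop on an object; the grip force is fixed at half the most. Time passes only in rows, so rows that do not move let the fingers close. It gives the time, the measured TCP pose, the force and the opening at its end, in the units of the state.
- bot.get_obs(): the state, without advancing time (a new reading comes with each control period).
- vision.capture(name): name is "scene" or "top" or "wrist"; returns a dict with "img" (384x512x3 uint8, red, green, blue), "camera_matrix" (3x3 intrinsics, pixels), "world_to_cam" (4x4, takes a point from world to camera coordinates); the wrist camera has in their place "mount" (4x4, takes a point from camera to tool coordinates, whose origin is the TCP and whose axes are the tool frame's). Camera axes: x right, y down, z forward; pixel columns grow to the right and rows downward; lengths in mm; the calibration is good to about 2 mm. A picture is of the moment at which its call begins: read the wrist's pose just before it. There is no depth.
- job.close_job(): hands the job in, once; it reports no verdict.
Trained networks look in a picture, given as the dict that the camera call returned (one of the last four; its "shot" number tells which), for a name from the list of things; names that differ only in an ending like _2 or _b are one class to them, and where a whole thing is asked for, a point or a joint stands for the part that bears it (a point fixed in the world has none). Each returns a list of dicts, best first, with "confidence" (0 to 1); they miss things now and then, are a little off and sometimes report something else, mostly with a low value. They report only what shows in the picture. A call takes as long as a camera call.
- vision.find_in(picture, name): "xyz" ([x, y, z] in mm, in the coordinates of the camera as it stood for that picture, good to about 4 mm: the middle of the surface that is visible of it).
- vision.regions_of(picture, name): "mask" (384x512 bool, what is visible of it).
The state is a dict: "time": time; "joint_positions": joint angles; "dq": joint speeds; "tau": joint torques, N m; "tool_pos": TCP position; "tcp_rot": TCP orientation; "contact_force": force on the tool from outside, world axes, zero at the start; "moment": the same for the moment, N m; "grip_width": finger opening in mm.
Only numpy, scipy, OpenCV 4.12 (cv2) and the standard library are available. Lean on these libraries where they do the work, as an engineer would, in place of code of your own. Each camera call takes 0.05 s, during which the arm holds its last target. There are 200 camera calls.

## Working session

There is one attempt and no reset: what is moved stays moved. The work goes in short steps, Python scripts to look and compute and a tool call to move; the robot and the scene stay as the last step left them, time stands still between calls to the robot, and variables do not carry over. Pictures are saved under pics/ and viewed, about 12 in all and at most 16, crops included, and the job is handed in when it is done.

Besides the shell and the picture viewer there is one more tool, called after "Request:" in YAML: its name, and indented under it one key for each argument. arm_command: Moves the arm, as the interface text tells. Its arguments: {"type":"object","properties":{"deltas":{"type":"array","items":{"type":"array","items":{"type":"number"}}},"claw":{"type":"number"}},"required":["deltas"]}

```bash
mkdir -p pics; cat > h.py <<'E'
import numpy as np, cv2
from scipy.spatial.transform import Rotation as R
from plant import bot, vision, job
def tool():
    o=bot.get_obs(); T=np.eye(4); T[:3,:3]=R.from_euler('xyz',o['tcp_rot']).as_matrix(); T[:3,3]=o['tool_pos']; return T,o
def shot(name,save=None):
    T,o=tool(); p=vision.capture(name)
    p['c2w']=T@np.array(p['mount']) if name=='wrist' else np.linalg.inv(np.array(p['world_to_cam']))
    if save: cv2.imwrite('pics/'+save,cv2.cvtColor(p['img'],cv2.COLOR_RGB2BGR))
    return p
def w(p,xyz): return (p['c2w']@np.r_[xyz,1])[:3]
def pix(p,P):
    c=np.linalg.inv(p['c2w'])@np.r_[P,1]; q=np.array(p['camera_matrix'])@c[:3]; return q[:2]/q[2]
def onz(p,uv,z):
    d=p['c2w'][:3,:3]@np.linalg.inv(p['camera_matrix'])@np.r_[uv,1]; o=p['c2w'][:3,3]; return o+d*(z-o[2])/d[2]
def find(p,n,k=2): return [(np.round(w(p,f['xyz'])).astype(int).tolist(),round(f['confidence'],2)) for f in vision.find_in(p,n)[:k]]
E
python3 - <<'E'
from h import *
T,o=tool(); print(o['tool_pos'],o['tcp_rot'],T[:3,:3].round(2).tolist(),o['grip_width'])
N=['pack_large','pack_medium','pack_small','pack_large_label','pack_medium_label','pack_small_label','pack_large_tab','pack_medium_tab','pack_small_tab','track','track_stop','track_top','rest_top','scanner','tube_rack','reagent_bottle','jar','beaker','tip_box','timer','tape_roll']
for c in ['top','scene']:
    p=shot(c,c+'0.png'); print(c,p['c2w'][:3,3].round())
    for n in N: print(n,find(p,n))
E
```

```text
[228.47624547 472.18977169 202.24390727] [-1.57231749e+00  2.13954177e-04 -4.50802116e-01] [[0.9, -0.0, 0.44], [-0.44, -0.0, 0.9], [-0.0, -1.0, -0.0]] 91.85417303421585
top [ 241.   23. 1356.]
pack_large [([529, -130, 76], 0.92)]
pack_medium [([524, 58, 74], 0.8), ([583, 429, 39], 0.46)]
pack_small [([526, 245, 63], 0.75)]
pack_large_label [([528, -131, 72], 0.81)]
pack_medium_label [([525, 57, 72], 0.57)]
pack_small_label [([526, 252, 63], 0.79), ([525, 52, 71], 0.57)]
pack_large_tab [([533, -130, 70], 0.86)]
pack_medium_tab [([525, 54, 71], 0.59)]
pack_small_tab [([524, 253, 61], 0.66)]
track [([562, -382, 62], 0.97)]
track_stop [([559, -384, 62], 0.94)]
track_top [([563, -383, 64], 0.84), ([523, 59, 71], 0.39)]
rest_top [([681, 91, 4], 0.51)]
scanner [([698, 94, 37], 0.81)]
tube_rack [([584, 431, 41], 0.97), ([536, -130, 76], 0.35)]
reagent_bottle [([698, 98, 32], 0.63), ([720, 297, 90], 0.61)]
jar [([720, -194, 80], 0.93), ([699, 95, 32], 0.75)]
beaker [([430, 450, 45], 0.73), ([533, -128, 74], 0.61)]
tip_box [([285, 356, 57], 0.58)]
timer [([345, -151, 22], 0.87), ([433, 452, 47
[... 376 characters left out ...]
[549, -126, 51], 0.71)]
pack_medium_tab [([539, 58, 54], 0.75), ([549, -126, 54], 0.55)]
pack_small_tab [([549, 251, 51], 0.62), ([596, -382, 59], 0.32)]
track [([594, -380, 62], 0.68)]
track_stop [([591, -381, 58], 0.6)]
track_top [([595, -381, 56], 0.87)]
rest_top [([734, 96, 6], 0.66), ([594, -380, 57], 0.37)]
scanner [([543, 244, 53], 0.65), ([721, 96, 35], 0.63)]
tube_rack [([599, 425, 45], 0.72), ([384, 142, 23], 0.44)]
reagent_bottle [([755, 298, 86], 0.91)]
jar [([751, -194, 66], 0.9), ([733, 95, 6], 0.35)]
beaker [([440, 440, 57], 0.87), ([757, 295, 83], 0.64)]
tip_box [([309, 355, 54], 0.64)]
timer [([311, 354, 55], 0.67), ([356, -156, 25], 0.52)]
tape_roll [([383, 145, 19], 0.67)]
```

View pics/top0.png

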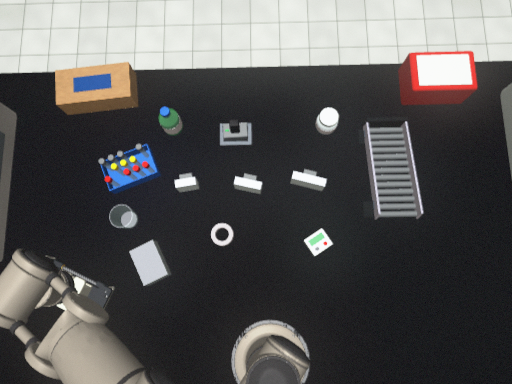

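View pics/scene0.png

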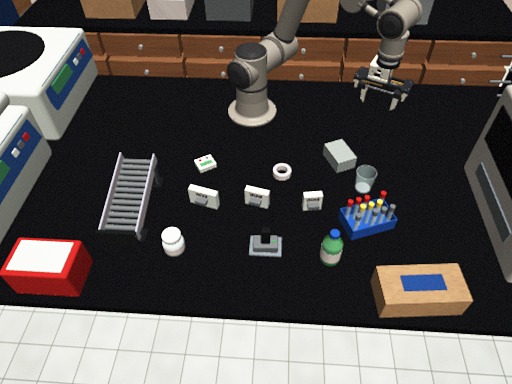

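The top view shows three packs standing in a row (pixels (187,183), (248,184) and (309,180)) with their tabs on the far side (+x). The scanner is on its rest at (236,132), the track is at (393,170) and bystanders stand around. I'll crop in to see the track's slope direction and the pack edges.

```bash
python3 - <<'E'
import cv2, numpy as np
a=cv2.imread('pics/top0.png'); b=cv2.imread('pics/scene0.png')
f=lambda i,x,y,w,h,W,H: cv2.resize(i[y:y+h,x:x+w],(W,H),interpolation=cv2.INTER_CUBIC)
o=np.zeros((600,800,3),np.uint8)
o[:300,:]=f(a,160,112,184,69*1,800,300) if 0 else f(a,165,110,184,90,800,300)[:300]
o[300:,:400]=f(a,345,105,90,125,400,300)[:,:] if 0 else cv2.resize(a[105:230,345:435],(400,300))
o[300:,400:]=cv2.resize(b[145:245,95:175],(400,300))
cv2.imwrite('pics/crop1.png',o)
E
```

```text
(no output)
```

View pics/crop1.png

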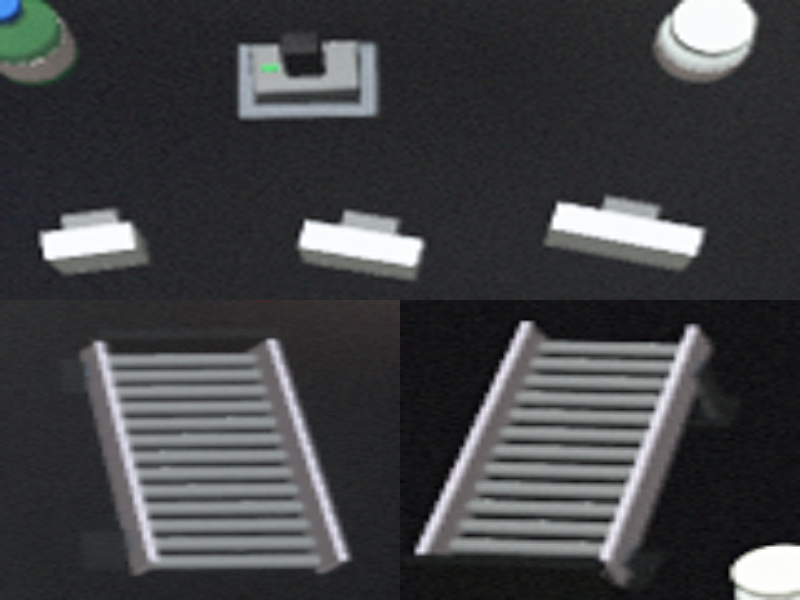

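```bash
cat > tri.py <<'E'
from h import *
def tri(p,a,q,b):
    P=[np.array(c['camera_matrix'])@np.linalg.inv(c['c2w'])[:3] for c in (p,q)]
    X=cv2.triangulatePoints(P[0],P[1],np.float64(a).reshape(2,1),np.float64(b).reshape(2,1)).ravel(); return X[:3]/X[3]
E
python3 - <<'E'
from tri import *
t=shot('top'); s=shot('scene')
for n,a,b in [('farL',(367.1,122.9),(137.4,230)),('farR',(406.2,122.1),(99.4,229.3)),('nearL',(379.2,215.4),(153.6,154.3)),('nearR',(422.7,212.5),(120.4,152.7))]:
    X=tri(t,a,s,b); print(n,X.round(),(pix(t,X)-a).round(1),(pix(s,X)-b).round(1))
sc=lambda c:(165+c[0]/4.348,110+c[1]/3.333)
for n,cs in dict(small=[(42,232),(135,224),(135,248),(45,258)],medium=[(305,222),(424,240),(418,265),(300,246)],large=[(557,203),(705,230),(695,255),(550,230)]).items():
    P=np.array([onz(t,sc(c),72) for c in cs]); print(n,P[:,:2].round().tolist(),P.mean(0).round(), 'yaw',np.degrees(np.arctan2(*(P[0]-P[1]+P[3]-P[2])[[0,1]])).round(1))
    g=lambda m:np.ptp(m)
    fs=[vision.regions_of(t,'pack_'+n)]
    if fs[0]:
        m=(fs[0][0]['mask']&(t['img'].min(2)>200)).astype(np.uint8); r=cv2.minAreaRect(np.argwhere(m)[:,::-1].astype(np.float32)); B=[onz(t,c,72)[:2].round().tolist() for c in cv2.boxPoints(r)]; print(B,onz(t,r[0],72).round())
E
```

```text
farL [ 713. -318.   62.] [-0.8  0.2] [-0.9 -0.1]
farR [ 714. -444.   57.] [-0.4  0.1] [-0.5 -0.1]
nearL [ 412. -324.  110.] [ 0. -0.] [0. 0.]
nearR [ 417. -446.  117.] [-0.6  0.2] [-0.5 -0.1]
small [[539.0, 282.0], [545.0, 216.0], [523.0, 216.0], [515.0, 279.0]] [530. 248.  72.] yaw -6.4
[[540.0, 284.0], [550.0, 222.0], [524.0, 218.0], [515.0, 280.0]] [532. 251.  72.]
medium [[545.0, 96.0], [526.0, 12.0], [503.0, 17.0], [522.0, 99.0]] [524.  56.  72.] yaw 12.9
[[523.0, 102.0], [549.0, 96.0], [529.0, 15.0], [503.0, 21.0]] [526.  58.  72.]
large [[559.0, -82.0], [532.0, -185.0], [509.0, -177.0], [534.0, -77.0]] [ 534. -130.   72.] yaw 14.6
[[538.0, -76.0], [562.0, -83.0], [534.0, -182.0], [510.0, -175.0]] [ 536. -129.   72.]
```

The wall ends triangulate to about z 115 at x≈415 and about z 60 at x≈714, so the track runs downhill along +x. The packs must be pushed towards -x from their far side. I'll start with the small pack: twist, then travel.

Request:
arm_command:
  deltas:
    - [0, 0, 0, -8.3]
    - [0, 0, 0, -8.3]
    - [0, 0, 0, -8.3]
    - [0, 0, 0, -8.3]
  claw: 255

```text
time: 2.85
tool_pos: [228.7, 472.6, 202.9]
tcp_rot: [-1.571, -0.0, 0.135]
contact_force: [0.0, 0.3, 0.3]
grip_width: 64.4
```

Request:
arm_command:
  deltas:
    - [0.036, 0, -0.0286, 0]
    - [0.036, 0, -0.0286, 0]
    - [0.036, 0, -0.0286, 0]
    - [0.036, 0, -0.0286, 0]
    - [0.036, 0, -0.0286, 0]

```text
time: 3.35
tool_pos: [427.0, 352.8, 203.1]
tcp_rot: [-1.57, -0.0, 0.129]
contact_force: [-0.1, 1.1, -0.6]
grip_width: 24.6
```

Request:
arm_command:
  deltas:
    - [0.036, 0, -0.0286, 0]
    - [0.036, 0, -0.0286, 0]
    - [0.036, 0, -0.0286, 0]
    - [0.036, 0, -0.0286, 0]

```text
time: 3.75
tool_pos: [584.6, 257.6, 203.0]
tcp_rot: [-1.571, -0.0, 0.128]
contact_force: [0.1, 1.9, 0.0]
grip_width: 0.6
```

Request:
arm_command:
  deltas:
    - [0, 0.044, 0, 0]
    - [0, 0.044, 0, 0]
    - [0, 0.043, 0, 0]

```text
time: 4.05
tool_pos: [583.4, 258.3, 70.3]
tcp_rot: [-1.571, -0.0, 0.128]
contact_force: [0.3, 0.0, 0.1]
grip_width: 0.3
```

Request:
arm_command:
  deltas:
    - [-0.01, 0, 0, 0]
    - [-0.01, 0, 0, 0]
    - [-0.01, 0, 0, 0]
    - [-0.008, 0, 0, 0]
    - [-0.008, 0, 0, 0]

```text
time: 4.55
tool_pos: [537.1, 252.9, 72.0]
tcp_rot: [-1.571, -0.0, 0.129]
contact_force: [-0.5, -0.1, 0.1]
grip_width: 0.3
```

Request:
arm_command:
  deltas:
    - [-0.006, 0, 0, 0]
    - [-0.006, 0, 0, 0]
    - [-0.006, 0, 0, 0]
    - [-0.006, 0, 0, 0]
    - [-0.004, 0, 0, 0]

```text
time: 5.05
tool_pos: [509.1, 249.3, 72.0]
tcp_rot: [-1.571, 0.0, 0.129]
contact_force: [0.2, -0.1, 0.5]
grip_width: 0.5
```

Request:
arm_command:
  deltas:
    - [0, 0, 0, 0]
    - [0, 0, 0, 0]
    - [0, 0, 0, 0]
    - [0, 0, 0, 0]
    - [0, 0, 0, 0]

```text
time: 5.55
tool_pos: [509.8, 249.4, 71.9]
tcp_rot: [-1.571, -0.0, 0.129]
contact_force: [0.3, 0.1, 0.9]
grip_width: 0.5
```

```bash
python3 - <<'E'
from h import *
print(tool()[1]['tool_pos'])
p=shot('scene','scene1.png')
i=cv2.imread('pics/scene1.png'); cv2.imwrite('pics/crop2.png',cv2.resize(i[150:270,170:370],(800,480),interpolation=cv2.INTER_CUBIC))
E
```

```text
[509.83229532 249.37352788  71.88309806]
```

View pics/crop2.png

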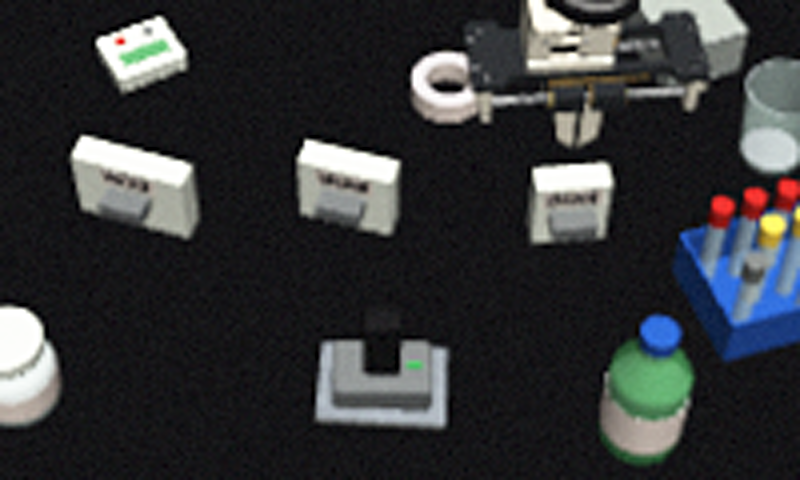

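The small pack still stands at crop (572,205), with the closed fingers apparently behind it at (578,140). I'll check the heights and the projection.

```bash
python3 - <<'E'
from tri import *
T,o=tool(); tip=T@np.r_[0,8,0,1]
s=shot('scene'); t=shot('top','top1.png')
f=lambda q:((q-[170,150])*4).round()
print('tip scene crop',f(pix(s,tip[:3])),'top',pix(t,tip[:3]).round(1))
# scene pack corners crop -> px : top-left front (532,172) etc; triangulate with top0 corners
sc=lambda c:(165+c[0]/4.348,110+c[1]/3.333); cs=lambda c:(170+c[0]/4,150+c[1]/4)
for n,a,b in [('S back L',(45,258),(608,163)),('S back R',(135,248),(535,170)),('S frontL',(42,232),(613,182)),('S frontR',(135,224),(533,190)),
 ('M bl',(300,246),(400,158)),('M br',(418,265),(307,142)),('M fl',(305,222),(398,176)),('M fr',(424,240),(297,158)),
 ('L bl',(550,230),(198,158)),('L br',(695,255),(85,137)),('L fl',(557,203),(197,177)),('L fr',(705,230),(73,152))]:
    X=tri(t,sc(a),s,cs(b)); print(n,X.round(),(pix(t,X)-sc(a)).round(1))
i=cv2.imread('pics/top1.png'); cv2.imwrite('pics/crop3.png',cv2.resize(i[120:280,150:330],(675,600),interpolation=cv2.INTER_CUBIC))
E
```

```text
tip scene crop [569. 160.] top [185.5 189.3]
S back L [515. 281.  68.] [-0.3  0. ]
S back R [524. 218.  65.] [-0.4  0. ]
S frontL [539. 284.  71.] [-0.5  0. ]
S frontR [547. 217.  65.] [-0.1  0. ]
M bl [523. 101.  71.] [-0.6  0. ]
M br [504.  19.  66.] [-0.6  0.1]
M fl [545.  99.  72.] [-1.   0.1]
M fr [527.  13.  70.] [-0.3  0. ]
L bl [534. -74.  72.] [-0.8  0.1]
L br [ 510. -177.   66.] [-0.5  0.1]
L fl [558. -76.  75.] [-2.1  0.2]
L fr [ 532. -183.   71.] [-0.7  0.1]
```

View pics/crop3.png

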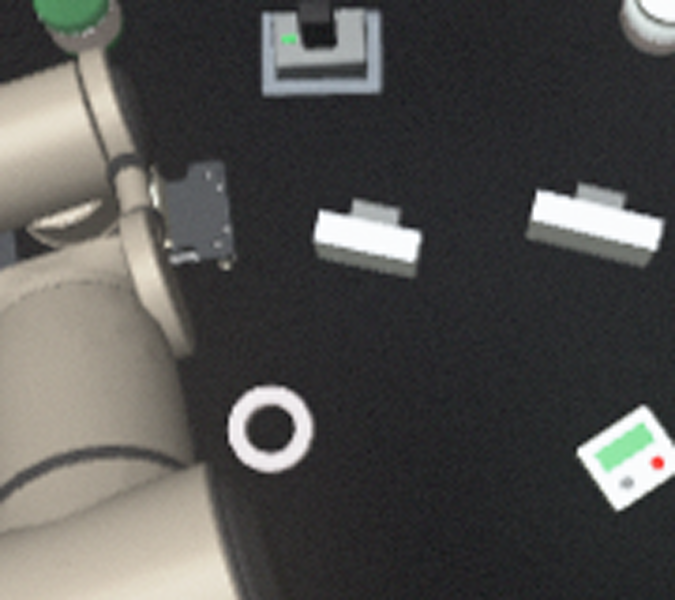

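The fingertips passed just over the pack; the picture puts them about 10 mm higher than I had computed. I'll go back over it, come down 13 mm lower and push again.

Request:
arm_command:
  deltas:
    - [0, -0.045, 0, 0]
    - [0.038, 0, 0, 0]
    - [0.038, 0, 0, 0]
    - [0, 0.045, 0, 0]
    - [0, 0.014, 0, 0]

```text
time: 6.2
tool_pos: [583.2, 258.3, 53.8]
tcp_rot: [-1.572, 0.006, 0.128]
contact_force: [-1.1, 0.0, -0.9]
grip_width: 1.1
```

Request:
arm_command:
  deltas:
    - [-0.01, 0, 0, 0]
    - [-0.01, 0, 0, 0]
    - [-0.01, 0, 0, 0]
    - [-0.008, 0, 0, 0]
    - [-0.008, 0, 0, 0]

```text
time: 6.7
tool_pos: [538.4, 253.2, 58.1]
tcp_rot: [-1.571, 0.001, 0.129]
contact_force: [-1.0, 1.0, 1.0]
grip_width: 0.3
```

Request:
arm_command:
  deltas:
    - [-0.006, 0, 0, 0]
    - [-0.006, 0, 0, 0]
    - [-0.006, 0, 0, 0]
    - [-0.006, 0, 0, 0]
    - [-0.004, 0, 0, 0]

```text
time: 7.2
tool_pos: [511.1, 249.6, 57.9]
tcp_rot: [-1.571, 0.0, 0.129]
contact_force: [-0.3, 0.3, -1.2]
grip_width: 0.3
```

Request:
arm_command:
  deltas:
    - [0, 0, 0, 0]
    - [0, 0, 0, 0]
    - [0, 0, 0, 0]

```text
time: 7.5
tool_pos: [511.9, 249.7, 57.9]
tcp_rot: [-1.571, -0.0, 0.129]
contact_force: [0.8, -0.1, -0.2]
grip_width: 0.5
```

```bash
python3 - <<'E'
from h import *
p=shot('scene','scene2.png')
i=cv2.imread('pics/scene2.png'); cv2.imwrite('pics/crop4.png',cv2.resize(i[150:270,170:370],(800,480),interpolation=cv2.INTER_CUBIC))
for n in ['pack_small','pack_small_label','pack_small_tab']: print(n,find(p,n))
E
```

```text
pack_small [([541, 244, 52], 0.79), ([440, 437, 57], 0.53)]
pack_small_label [([543, 249, 50], 0.63), ([602, 425, 46], 0.18)]
pack_small_tab [([544, 249, 50], 0.55)]
```

View pics/crop4.png

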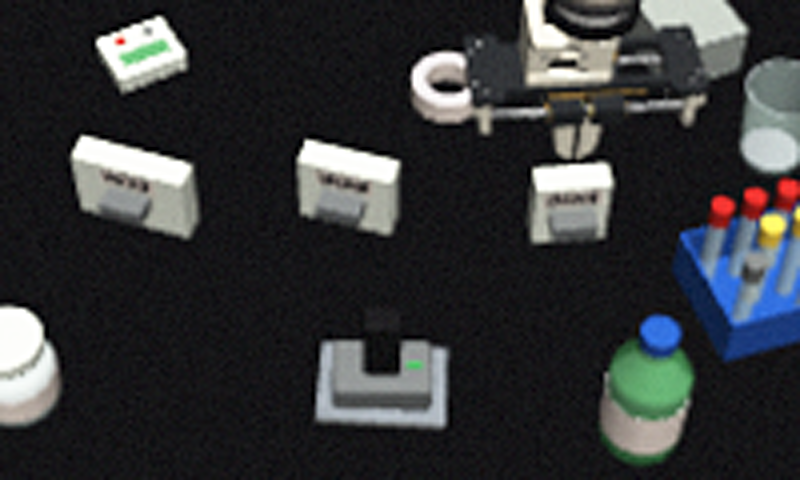

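The fingers cleared it again, so the real tip height doesn't match the nominal one. I'll touch the open bench beside the pack to measure it.

Request:
arm_command:
  deltas:
    - [-0.04, 0, 0, 0]
    - [0, 0.01, 0, 0]
    - [0, 0.01, 0, 0]
    - [0, 0.01, 0, 0]
    - [0, 0, 0, 0]

```text
time: 8.2
tool_pos: [471.9, 244.3, 26.3]
tcp_rot: [-1.571, 0.002, 0.128]
contact_force: [0.3, -0.4, -0.2]
grip_width: 0.7
```

Request:
arm_command:
  deltas:
    - [0, 0.005, 0, 0]
    - [0, 0.005, 0, 0]
    - [0, 0.004, 0, 0]
    - [0, 0, 0, 0]

```text
time: 8.6
tool_pos: [471.8, 244.4, 13.3]
tcp_rot: [-1.571, 0.001, 0.129]
contact_force: [-0.3, 0.5, -0.6]
grip_width: 0.7
```

```bash
python3 - <<'E'
from h import *
o=tool()[1]; print(o['tool_pos'],o['contact_force'])
p=shot('wrist','w1.png'); print(p['mount'])
for n in ['pack_small','pack_small_label','pack_small_tab']: print(n,find(p,n))
p=shot('scene','scene3.png')
i=cv2.imread('pics/scene3.png')[150:220,270:370]; j=cv2.imread('pics/w1.png')
cv2.imwrite('pics/crop5.png',np.vstack([cv2.resize(i,(512,358),interpolation=cv2.INTER_CUBIC),j[:230]]))
E
```

```text
[471.75066167 244.4075456   13.34551429] [-0.27480901  0.47682833 -0.55226299]
[[ 2.34853791e-04  9.67281319e-01  2.53706120e-01 -6.68751629e+01]
 [-1.11789045e-03 -2.53705714e-01  9.67280808e-01 -1.82540954e+02]
 [ 9.99999348e-01 -5.10785213e-04  1.02173080e-03 -9.73513606e-01]
 [ 0.00000000e+00  0.00000000e+00  0.00000000e+00  1.00000000e+00]]
pack_small []
pack_small_label []
pack_small_tab []
```

View pics/crop5.png

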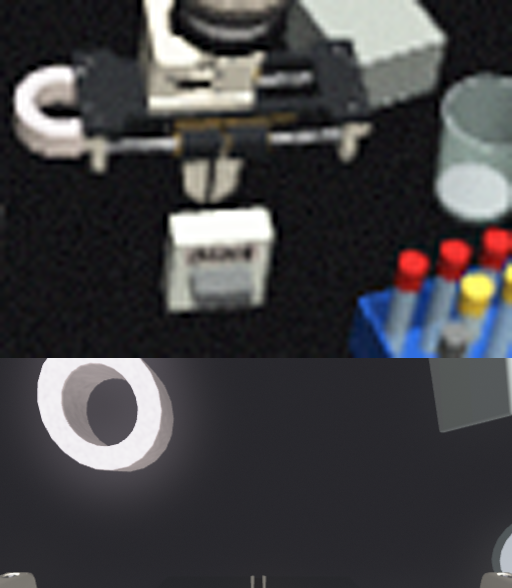

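```bash
python3 - <<'E'
from h import *
T,o=tool(); s=shot('scene'); t=shot('top')
for off in (-60,-11,8): print(off,pix(s,(T@np.r_[0,off,0,1])[:3]).round(1),'top',pix(t,(T@np.r_[0,off,0,1])[:3]).round(1))
print('tip px on planes',[onz(s,(311,189.7),z).round() for z in (0,5,30)])
# base of pack small front bottom corners in the scene: crop (168,312),(262,305)
for c in [(168,312),(262,305)]: print(onz(s,(270+c[0]/5.12,150+c[1]/5.11),0).round())
E
```

```text
-60 [311.  179.9] top [186.3 200.7]
-11 [309.8 189.1] top [188.9 203.4]
8 [309.3 192.6] top [189.9 204.4]
tip px on planes [array([452., 252.,   0.]), array([457., 251.,   5.]), array([479., 248.,  30.])]
[554. 221.   0.]
[544. 285.   0.]
```

Request:
arm_command:
  deltas:
    - [0, 0.004, 0, 0]
    - [0, 0.003, 0, 0]
    - [0, 0, 0, 0]

```text
time: 9.25
tool_pos: [471.6, 244.4, 6.3]
tcp_rot: [-1.571, 0.001, 0.129]
contact_force: [-0.4, 1.0, 0.5]
grip_width: 0.5
```

Request:
arm_command:
  deltas:
    - [0, 0.003, 0, 0]
    - [0, 0, 0, 0]

```text
time: 9.45
tool_pos: [471.8, 244.5, 3.5]
tcp_rot: [-1.571, 0.001, 0.129]
contact_force: [0.4, 0.3, -0.3]
grip_width: 0.3
```

Request:
arm_command:
  deltas:
    - [0, 0.003, 0, 0]
    - [0, 0.002, 0, 0]
    - [0, 0, 0, 0]

```text
time: 9.75
tool_pos: [471.8, 244.4, -1.4]
tcp_rot: [-1.571, 0.001, 0.129]
contact_force: [0.3, 0.5, -0.4]
grip_width: 0.5
```

Request:
arm_command:
  deltas:
    - [0, 0.003, 0, 0]
    - [0, 0, 0, 0]

```text
time: 9.95
tool_pos: [471.8, 244.4, -4.4]
tcp_rot: [-1.571, 0.0, 0.129]
contact_force: [-1.1, -0.5, 0.3]
grip_width: 0.5
```

Request:
arm_command:
  deltas:
    - [0, 0.003, 0, 0]
    - [0, 0, 0, 0]

```text
time: 10.15
tool_pos: [471.8, 244.4, -7.4]
tcp_rot: [-1.571, 0.0, 0.129]
contact_force: [-0.4, -0.1, -0.8]
grip_width: 0.5
```

Request:
arm_command:
  deltas:
    - [0, 0.003, 0, 0]
    - [0, 0, 0, 0]

```text
time: 10.35
tool_pos: [471.8, 244.4, -10.4]
tcp_rot: [-1.571, 0.0, 0.129]
contact_force: [-0.0, -0.0, 0.3]
grip_width: -0.0
```

Request:
arm_command:
  deltas:
    - [0, 0.003, 0, 0]
    - [0, 0, 0, 0]

```text
time: 10.55
tool_pos: [471.8, 244.4, -13.4]
tcp_rot: [-1.571, 0.0, 0.129]
contact_force: [0.4, 1.0, 0.1]
grip_width: 0.1
```

Request:
arm_command:
  deltas:
    - [0, 0.003, 0, 0]
    - [0, 0, 0, 0]

```text
time: 10.75
tool_pos: [471.8, 244.4, -16.4]
tcp_rot: [-1.571, 0.001, 0.129]
contact_force: [0.7, -0.7, 0.2]
grip_width: 0.5
```

```bash
python3 - <<'E'
from h import *
p=shot('wrist','w2.png'); o=tool()[1]; print(o['tool_pos'],o['contact_force'])
s=shot('scene','scene4.png')
i=cv2.imread('pics/scene4.png')[150:220,270:370]; j=cv2.imread('pics/w2.png')
cv2.imwrite('pics/crop6.png',np.vstack([cv2.resize(i,(512,358),interpolation=cv2.INTER_CUBIC),j[150:]]))
E
```

```text
[471.84048873 244.46690334 -16.29006812] [-0.40434612  0.22432978  0.59618653]
```

View pics/crop6.png

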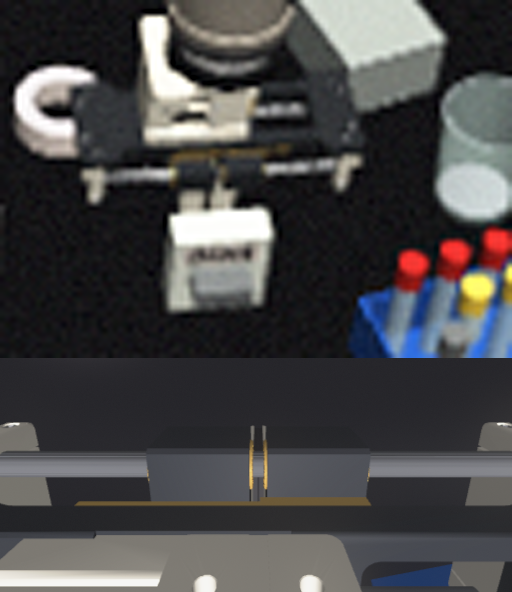

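There is still no contact at a reported z of −16, so the reported TCP height is offset from the true one. I'll lift and compare the wrist camera with the fixed cameras.

Request:
arm_command:
  deltas:
    - [0, -0.05, 0, 0]
    - [0, -0.05, 0, 0]
    - [0, -0.05, 0, 0]
    - [0, -0.05, 0, 0]
    - [0, 0, 0, 0]

```text
time: 11.35
tool_pos: [475.6, 245.9, 191.3]
tcp_rot: [-1.568, -0.014, 0.129]
contact_force: [0.7, 0.9, -0.5]
grip_width: 0.6
```

```bash
python3 - <<'E'
from h import *
p=shot('wrist','w3.png'); print(tool()[1]['tool_pos'],'cam',p['c2w'][:3,3].round(),p['c2w'][:3,2].round(2))
for n in ['pack_small','pack_small_label','pack_small_tab','tape_roll','tip_box','beaker','tube_rack','scanner']: print(n,find(p,n,1))
for P in [(535,250,72),(520,281,72),(547,217,72),(377,141,25)]: print(P,pix(p,P).round())
E
```

```text
[473.89876737 245.21072815 187.68544353] cam [407. 235. 373.] [ 0.26  0.04 -0.96]
pack_small [([522, 252, 34], 0.85)]
pack_small_label [([523, 248, 32], 0.62)]
pack_small_tab [([520, 245, 34], 0.71)]
tape_roll [([375, 139, 26], 0.78)]
tip_box [([311, 360, 56], 0.74)]
beaker [([435, 454, 56], 0.9)]
tube_rack [([568, 453, 57], 0.74)]
scanner []
(535, 250, 72) [255. 230.]
(520, 281, 72) [283. 221.]
(547, 217, 72) [226. 236.]
(377, 141, 25) [180.  79.]
```

View pics/w3.png

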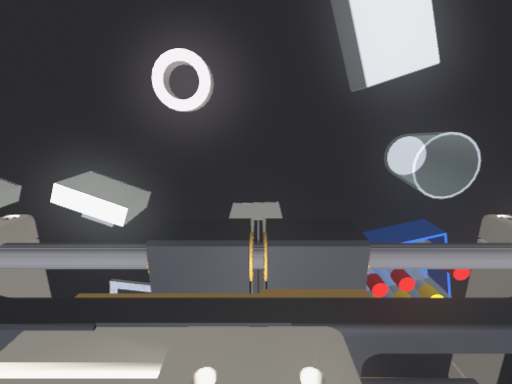

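The wrist view matches the fixed cameras (tape roll at (182,80), tip box, beaker), so the TCP pose is right. Now I'll check where the closed tips, at (258,217), actually lie.

```bash
python3 - <<'E'
from h import *
p=shot('wrist','w4.png'); M=np.array(p['mount']); K=np.array(p['camera_matrix']); print(K.round())
for y in (-40,-30,-20,-11,0,8):
    r=[]
    for x in (-9.5,0,9.5):
        c=np.linalg.inv(M)@np.r_[x,y,6,1]; q=K@c[:3]; r.append((q[:2]/q[2]).round().tolist())
    print(y,r)
i=cv2.imread('pics/w4.png')[195:310,200:320]; cv2.imwrite('pics/crop7.png',cv2.resize(i,(626,600),interpolation=cv2.INTER_CUBIC))
E
```

```text
[[276.   0. 258.]
 [  0. 276. 193.]
 [  0.   0.   1.]]
-40 [[270.0, 228.0], [270.0, 244.0], [270.0, 259.0]]
-30 [[269.0, 221.0], [269.0, 236.0], [269.0, 251.0]]
-20 [[269.0, 216.0], [269.0, 230.0], [268.0, 244.0]]
-11 [[268.0, 211.0], [268.0, 225.0], [268.0, 238.0]]
0 [[268.0, 206.0], [268.0, 219.0], [267.0, 232.0]]
8 [[267.0, 203.0], [267.0, 215.0], [267.0, 227.0]]
```

View pics/crop7.png

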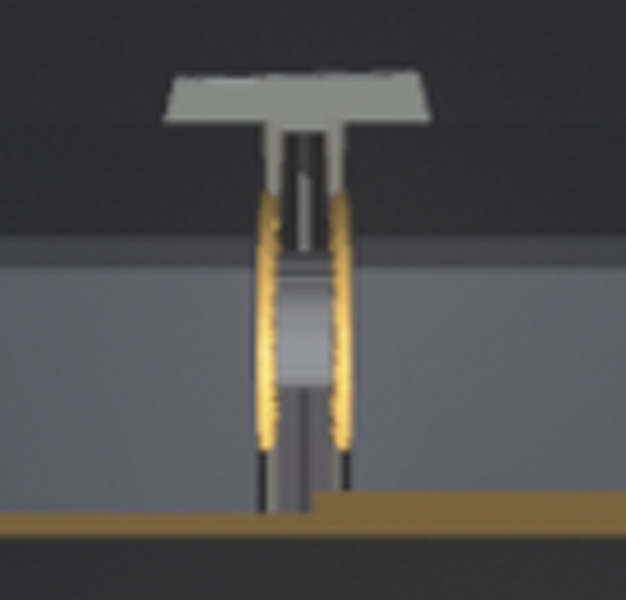

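The tips look roughly 20–30 mm shorter than nominal. I'll finish the touch test to get a real number.

Request:
arm_command:
  deltas:
    - [-0.025, 0, 0, 0]
    - [0, 0.05, 0, 0]
    - [0, 0.05, 0, 0]
    - [0, 0.05, 0, 0]
    - [0, 0.048, 0, 0]

```text
time: 12.35
tool_pos: [447.0, 241.2, -15.9]
tcp_rot: [-1.571, -0.0, 0.129]
contact_force: [0.5, 0.3, 0.6]
grip_width: 0.6
```

Request:
arm_command:
  deltas:
    - [0, 0, 0, 0]
    - [0, 0.002, 0, 0]
    - [0, 0.002, 0, 0]

```text
time: 12.65
tool_pos: [448.6, 241.8, -16.0]
tcp_rot: [-1.57, -0.003, 0.129]
contact_force: [0.2, 0.5, 0.6]
grip_width: 0.2
```

Request:
arm_command:
  deltas:
    - [0, 0.002, 0, 0]
    - [0, 0, 0, 0]

```text
time: 12.85
tool_pos: [448.0, 241.6, -18.5]
tcp_rot: [-1.57, -0.003, 0.129]
contact_force: [-0.7, -0.5, 0.3]
grip_width: 0.7
```

Request:
arm_command:
  deltas:
    - [0, 0.002, 0, 0]
    - [0, 0, 0, 0]

```text
time: 13.05
tool_pos: [447.4, 241.4, -21.6]
tcp_rot: [-1.571, -0.001, 0.129]
contact_force: [-0.9, -0.3, -0.5]
grip_width: 0.4
```

Request:
arm_command:
  deltas:
    - [0, 0.002, 0, 0]
    - [0, 0, 0, 0]

```text
time: 13.25
tool_pos: [447.5, 241.4, -23.5]
tcp_rot: [-1.571, -0.001, 0.129]
contact_force: [-1.1, -0.5, 6.9]
grip_width: 0.4
```

Contact comes at TCP −22, so the closed tips sit about 22 mm *behind* the TCP. I'll do the same test with the gripper open.

Request:
arm_command:
  deltas:
    - [0, -0.034, 0, 0]
    - [0, -0.03, 0, 0]
    - [0, 0, 0, 0]
    - [0, 0, 0, 0]
    - [0, 0, 0, 0]
  claw: 0

```text
time: 13.75
tool_pos: [446.5, 241.0, 39.0]
tcp_rot: [-1.571, 0.002, 0.129]
contact_force: [0.8, -0.1, -0.8]
grip_width: 35.6
```

Request:
arm_command:
  deltas:
    - [0, 0, 0, 0]
    - [0, 0, 0, 0]
    - [0, 0, 0, 0]
    - [0, 0.01, 0, 0]
    - [0, 0.01, 0, 0]

```text
time: 14.25
tool_pos: [447.2, 241.3, 19.1]
tcp_rot: [-1.571, -0.0, 0.129]
contact_force: [-0.0, 0.5, -0.3]
grip_width: 75.1
```

Request:
arm_command:
  deltas:
    - [0, 0.004, 0, 0]
    - [0, 0.004, 0, 0]
    - [0, 0, 0, 0]

```text
time: 14.55
tool_pos: [446.8, 241.2, 11.2]
tcp_rot: [-1.571, 0.001, 0.129]
contact_force: [0.6, -0.1, 0.8]
grip_width: 91.6
```

Request:
arm_command:
  deltas:
    - [0, 0.003, 0, 0]
    - [0, 0, 0, 0]

```text
time: 14.75
tool_pos: [447.2, 241.3, 8.8]
tcp_rot: [-1.571, -0.0, 0.129]
contact_force: [-0.5, -0.4, 0.3]
grip_width: 91.8
```

Request:
arm_command:
  deltas:
    - [0, 0.003, 0, 0]
    - [0, 0, 0, 0]

```text
time: 14.95
tool_pos: [447.1, 241.3, 5.8]
tcp_rot: [-1.571, 0.0, 0.129]
contact_force: [0.4, -0.6, 0.3]
grip_width: 91.8
```

```bash
python3 - <<'E'
from h import *
p=shot('wrist','w5.png'); o=tool()[1]; print(o['tool_pos'],o['contact_force'],o['grip_width'])
s=shot('scene','scene5.png')
i=cv2.imread('pics/scene5.png')[150:220,270:370]; j=cv2.imread('pics/w5.png')
cv2.imwrite('pics/crop8.png',np.vstack([cv2.resize(i,(512,358),interpolation=cv2.INTER_CUBIC),j[150:]]))
E
```

```text
[447.15214    241.29899773   5.87055869] [-0.61408069  0.08677171 -0.94168506] 91.80070505290028
```

View pics/crop8.png

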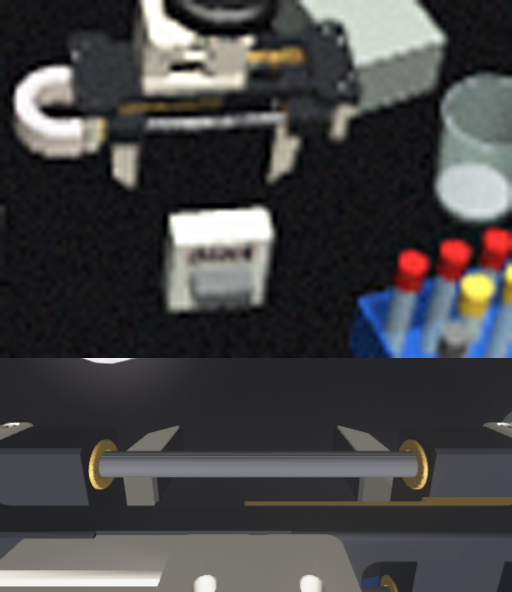

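The open tips are short by the same amount, so there is a constant 30 mm offset: the real tips are at tool y = −22 and the grasp point at about −41. I'll work with these, and push the small pack at TCP z 40.

Request:
arm_command:
  deltas:
    - [0, -0.05, 0, 0]
    - [0, -0.05, 0, 0]
    - [0, -0.014, 0, 0]
    - [0, 0, 0, 0]
    - [0, 0, 0, 0]
  claw: 255

```text
time: 15.55
tool_pos: [446.7, 241.1, 119.3]
tcp_rot: [-1.571, 0.001, 0.129]
contact_force: [-0.3, -0.6, 0.1]
grip_width: 56.2
```

Request:
arm_command:
  deltas:
    - [0.046, 0, 0, 0]
    - [0.046, 0, 0, 0]
    - [0.046, 0, 0, 0]
    - [0, 0, 0, 0]
    - [0, 0, 0, 0]

```text
time: 16.05
tool_pos: [583.1, 258.4, 116.5]
tcp_rot: [-1.572, 0.005, 0.128]
contact_force: [-1.1, 0.5, -1.0]
grip_width: 16.2
```

Request:
arm_command:
  deltas:
    - [0, 0.04, 0, 0]
    - [0, 0.04, 0, 0]
    - [-0.01, 0, 0, 0]
    - [-0.01, 0, 0, 0]
    - [-0.01, 0, 0, 0]

```text
time: 16.55
tool_pos: [551.7, 254.8, 38.7]
tcp_rot: [-1.571, 0.003, 0.129]
contact_force: [1.3, -0.5, -0.1]
grip_width: 0.6
```

Request:
arm_command:
  deltas:
    - [-0.006, 0, 0, 0]
    - [-0.006, 0, 0, 0]
    - [-0.006, 0, 0, 0]
    - [-0.006, 0, 0, 0]
    - [-0.006, 0, 0, 0]

```text
time: 17.05
tool_pos: [524.0, 251.2, 39.9]
tcp_rot: [-1.571, 0.0, 0.129]
contact_force: [-0.5, -0.8, 0.3]
grip_width: 0.2
```

Request:
arm_command:
  deltas:
    - [-0.006, 0, 0, 0]
    - [-0.005, 0, 0, 0]
    - [0, 0, 0, 0]
    - [0, 0, 0, 0]
    - [0, 0, 0, 0]

```text
time: 17.55
tool_pos: [514.0, 250.0, 40.0]
tcp_rot: [-1.571, -0.0, 0.129]
contact_force: [0.7, 0.6, -0.3]
grip_width: 0.4
```

```bash
python3 - <<'E'
from h import *
for c in ['scene','top']:
    p=shot(c,c+'6.png')
    for n in ['pack_small','pack_small_label','pack_small_tab']: print(n,find(p,n))
E
```

```text
pack_small [([500, 233, 26], 0.61)]
pack_small_label [([502, 235, 25], 0.71), ([595, -383, 57], 0.42)]
pack_small_tab [([507, 237, 23], 0.64), ([541, 60, 55], 0.52)]
pack_small [([534, -127, 67], 0.57)]
pack_small_label [([680, 94, 3], 0.6), ([559, -384, 61], 0.48)]
pack_small_tab [([533, -129, 70], 0.41)]
```

The small pack is now flat (label at z 25). Next are the medium and then the large pack.

Request:
arm_command:
  deltas:
    - [0, -0.025, 0, 6.8]
    - [0, -0.025, 0, 6.8]
    - [0, -0.025, 0, 6.8]

```text
time: 18.25
tool_pos: [513.5, 249.8, 115.7]
tcp_rot: [-1.571, 0.0, -0.232]
contact_force: [0.7, -0.3, -0.6]
grip_width: 0.4
```

Request:
arm_command:
  deltas:
    - [0.0211, 0, -0.0372, 0]
    - [0.0211, 0, -0.0372, 0]
    - [0.0211, 0, -0.0372, 0]
    - [0.0211, 0, -0.0372, 0]
    - [0.0211, 0, -0.0372, 0]

```text
time: 18.75
tool_pos: [574.8, 43.3, 115.0]
tcp_rot: [-1.571, -0.0, -0.227]
contact_force: [0.1, 0.5, 0.1]
grip_width: 0.3
```

Request:
arm_command:
  deltas:
    - [0, 0, 0, 0]
    - [0, 0.038, 0, 0]
    - [0, 0.038, 0, 0]
    - [-0.01, 0, 0, 0]
    - [-0.01, 0, 0, 0]

```text
time: 19.25
tool_pos: [553.9, 50.1, 38.9]
tcp_rot: [-1.571, 0.002, -0.227]
contact_force: [0.9, 0.0, 0.7]
grip_width: 0.5
```

Request:
arm_command:
  deltas:
    - [-0.006, 0, 0, 0]
    - [-0.006, 0, 0, 0]
    - [-0.006, 0, 0, 0]
    - [-0.006, 0, 0, 0]
    - [-0.006, 0, 0, 0]

```text
time: 19.75
tool_pos: [525.4, 56.3, 39.4]
tcp_rot: [-1.571, -0.001, -0.227]
contact_force: [0.4, -0.3, -0.2]
grip_width: 0.6
```

Request:
arm_command:
  deltas:
    - [-0.006, 0, 0, 0]
    - [-0.006, 0, 0, 0]
    - [-0.006, 0, 0, 0]
    - [0, 0, 0, 0]
    - [0, 0, 0, 0]

```text
time: 20.25
tool_pos: [508.3, 60.3, 39.0]
tcp_rot: [-1.571, -0.0, -0.227]
contact_force: [0.4, 0.2, 0.5]
grip_width: 0.5
```

Request:
arm_command:
  deltas:
    - [0, -0.038, 0, 0]
    - [0, -0.038, 0, 0]
    - [0, 0, 0, 0]

```text
time: 20.55
tool_pos: [511.8, 60.1, 119.6]
tcp_rot: [-1.569, -0.01, -0.227]
contact_force: [1.0, -0.8, 0.1]
grip_width: 0.4
```

Request:
arm_command:
  deltas:
    - [0.0235, 0, -0.036, 0]
    - [0.0235, 0, -0.036, 0]
    - [0.0235, 0, -0.036, 0]
    - [0.0235, 0, -0.036, 0]
    - [0.0235, 0, -0.036, 1.5]

```text
time: 21.05
tool_pos: [582.5, -143.4, 114.2]
tcp_rot: [-1.571, 0.0, -0.254]
contact_force: [-0.0, 0.5, 1.1]
grip_width: 0.3
```

Request:
arm_command:
  deltas:
    - [0, 0, 0, 0]
    - [0, 0.038, 0, 0]
    - [0, 0.038, 0, 0]
    - [-0.01, 0, 0, 0]
    - [-0.01, 0, 0, 0]

```text
time: 21.55
tool_pos: [561.2, -135.5, 36.4]
tcp_rot: [-1.57, 0.004, -0.253]
contact_force: [-0.3, -0.1, -0.0]
grip_width: 0.7
```

Request:
arm_command:
  deltas:
    - [-0.006, 0, 0, 0]
    - [-0.006, 0, 0, 0]
    - [-0.006, 0, 0, 0]
    - [-0.006, 0, 0, 0]
    - [-0.006, 0, 0, 0]

```text
time: 22.05
tool_pos: [533.3, -128.9, 39.0]
tcp_rot: [-1.571, -0.0, -0.254]
contact_force: [0.6, 0.1, -0.1]
grip_width: 0.4
```

Request:
arm_command:
  deltas:
    - [-0.006, 0, 0, 0]
    - [-0.006, 0, 0, 0]
    - [-0.006, 0, 0, 0]
    - [0, 0, 0, 0]
    - [0, 0, 0, 0]

```text
time: 22.55
tool_pos: [516.5, -124.6, 39.0]
tcp_rot: [-1.571, -0.0, -0.254]
contact_force: [1.3, 0.2, 0.5]
grip_width: 0.1
```

Request:
arm_command:
  deltas:
    - [0, -0.05, 0, 0]
    - [0, -0.05, 0, 0]
    - [0, -0.05, 0, 0]
    - [0.02, -0.05, 0, 0]
    - [0.05, 0, 0, 0]
  claw: 0

```text
time: 23.05
tool_pos: [584.8, -142.4, 245.1]
tcp_rot: [-1.572, -0.014, -0.253]
contact_force: [1.4, -0.9, 1.5]
grip_width: 35.8
```

```bash
python3 - <<'E'
from h import *
for c in ['scene','top']:
    p=shot(c,c+'7.png')
    for n in ['pack_large','pack_medium','pack_small']:
        for k in ['','_label','_tab']: print(n+k,find(p,n+k,1))
    print('scanner',find(p,'scanner'))
a=cv2.imread('pics/top7.png')[105:240,150:350]; b=cv2.imread('pics/scene7.png')[140:250,160:360]
cv2.imwrite('pics/crop9.png',np.vstack([cv2.resize(a,(540,310),interpolation=cv2.INTER_CUBIC),cv2.resize(b,(540,290),interpolation=cv2.INTER_CUBIC)]))
E
```

```text
pack_large [([360, -156, 26], 0.73)]
pack_large_label [([501, -114, 23], 0.63)]
pack_large_tab [([499, -114, 23], 0.97)]
pack_medium [([488, 68, 26], 0.72)]
pack_medium_label [([490, 69, 29], 0.4)]
pack_medium_tab [([492, 69, 26], 0.95)]
pack_small [([493, 237, 25], 0.79)]
pack_small_label [([495, 239, 24], 0.71)]
pack_small_tab [([497, 245, 20], 0.93)]
scanner [([722, 92, 35], 0.95), ([492, 66, 28], 0.65)]
pack_large []
pack_large_label [([475, 237, 25], 0.3)]
pack_large_tab []
pack_medium [([476, 73, 24], 0.79)]
pack_medium_label [([474, 68, 22], 0.93)]
pack_medium_tab [([474, 69, 26], 0.8)]
pack_small []
pack_small_label [([480, 240, 23], 0.92)]
pack_small_tab [([478, 243, 20], 0.76)]
scanner [([475, 235, 22], 0.68), ([699, 98, 31], 0.67)]
```

View pics/crop9.png

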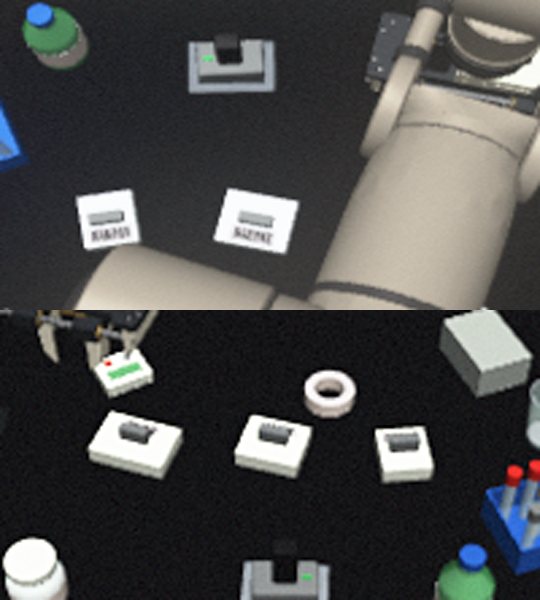

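All three packs are now flat. I'll measure the pack poses from the top and wrist views, and the scanner and rest from pixel corners.

```bash
cat > pk.py <<'E'
from h import *
def face(p,guess,z=24,win=75,thr=175):
    uv=pix(p,[*guess,z]); s=np.linalg.norm(pix(p,[guess[0]+10,guess[1],z])-uv)/10
    m=(p['img'].min(2)>thr).astype(np.uint8); k=np.zeros_like(m); cv2.circle(k,tuple(int(a) for a in uv),int(win*s),1,-1)
    m=cv2.morphologyEx(m&k,cv2.MORPH_CLOSE,np.ones((3,3)))
    n,l,st,c=cv2.connectedComponentsWithStats(m); i=1+np.argmax(st[1:,4])
    pts=cv2.convexHull(np.argwhere(l==i)[:,::-1].astype(np.float32))[:,0]
    P=np.array([onz(p,q,z)[:2] for q in pts],np.float32); (c,(a,b),ang)=cv2.minAreaRect(P)
    B=cv2.boxPoints((c,(a,b),ang)); e=[B[1]-B[0],B[2]-B[1]]
    # edges' yaw closest to pack y ~ +y
    d=max(e,key=lambda v:abs(v[1])); d=d*np.sign(d[1]); yaw=np.arctan2(-d[0],d[1])
    return np.array(c),np.linalg.norm(d),min(np.linalg.norm(v) for v in e) if 0 else sorted([a,b]),yaw
E
python3 - <<'E'
from pk import *
t=shot('top'); wv=shot('wrist')
for n,p,g in [('S',t,(483,245)),('M',t,(477,69)),('L',wv,(487,-116)),('M',wv,(477,69))]:
    try:
        c,L,s,y=face(p,g); lab=c+21*np.array([-np.cos(y),-np.sin(y)]); print(n,c.round(1),round(L,1),np.round(s,1),'yaw',round(float(y),3),'label',lab.round(1))
    except Exception as e: print(n,e)
for n in ['pack_large_label','pack_large_tab','pack_large']: print(n,find(wv,n,1))
sc=lambda c:(165+c[0]/4.348,110+c[1]/3.333)
for n,cs,z in [('head',[(255,45),(360,43),(358,93),(253,94)],36),('pad',[(238,43),(377,43),(377,117),(240,117)],6),('handle',[(282,33),(323,33)],102)]:
    P=np.array([onz(t,sc(c),z)[:2] for c in cs]); print(n,P.round().tolist(),P.mean(0).round())
E
```

```text
S [483.3 243.3] 64.1 [64.1 74.2] yaw 0.149 label [462.5 240.2]
M [478.   70.1] 84.2 [73.4 84.2] yaw -0.238 label [457.6  75. ]
L [ 489.4 -116.1] 104.2 [ 72.1 104.2] yaw -0.27 label [ 469.2 -110.5]
M [480.9  69.6] 84.5 [72.4 84.5] yaw -0.236 label [460.5  74.5]
pack_large_label [([489, -117, 25], 0.71)]
pack_large_tab [([490, -116, 25], 0.61)]
pack_large [([487, -118, 21], 0.7)]
head [[731.0, 134.0], [731.0, 56.0], [680.0, 58.0], [681.0, 135.0]] [706.  96.]
pad [[744.0, 149.0], [742.0, 43.0], [665.0, 44.0], [668.0, 148.0]] [705.  96.]
handle [[718.0, 109.0], [717.0, 80.0]] [717.  95.]
```

Sizes fit (104, 84 and 64 × about 73 mm). The scanner and rest are both at (706, 96) with yaw near 0. I'll go to the scanner.

Request:
arm_command:
  deltas:
    - [0, 0, 0, -7.28]
    - [0, 0, 0, -7.28]
    - [0, 0, 0, 0]

```text
time: 24.7
tool_pos: [582.7, -141.8, 235.3]
tcp_rot: [-1.571, -0.0, 0.002]
contact_force: [-0.5, 0.5, -0.0]
grip_width: 91.6
```

Request:
arm_command:
  deltas:
    - [0.02, 0, 0.044, 0]
    - [0.02, 0, 0.044, 0]
    - [0.02, 0, 0.044, 0]
    - [0.02, 0, 0.044, 0]
    - [0.02, 0, 0.044, 0]

```text
time: 25.2
tool_pos: [683.1, 80.1, 235.5]
tcp_rot: [-1.571, -0.0, -0.004]
contact_force: [0.7, -0.9, 0.1]
grip_width: 91.7
```

Request:
arm_command:
  deltas:
    - [0.022, 0, 0.018, 0]
    - [0, 0.03, 0, 0]
    - [0, 0.03, 0, 0]
    - [0, 0, 0, 0]
    - [0, 0, 0, 0]

```text
time: 25.7
tool_pos: [704.5, 96.2, 175.6]
tcp_rot: [-1.571, 0.001, -0.001]
contact_force: [0.1, -0.4, 0.9]
grip_width: 91.5
```

```bash
python3 - <<'E'
from pk import *
t=shot('top','top8.png'); print(tool()[1]['tool_pos'],tool()[1]['tcp_rot'])
for n,g in [('S',(483,243)),('M',(478,70)),('L',(489,-116))]:
    try:
        c,L,s,y=face(t,g); print(n,c.round(1),np.round(s,1),round(float(y),3))
    except Exception as e: print(n,e)
E
```

```text
[705.27467124  96.09418824 177.11111432] [-1.57066314e+00 -2.26163683e-03 -1.24503189e-03]
S [429.  223.9] [37.9 84.5] -0.018
M [430.2  79.4] [ 45.9 108.7] 0.026
L [ 486.3 -115.5] [ 73.1 103.9] -0.271
```

Request:
arm_command:
  deltas:
    - [0, 0.045, 0, 0]
    - [0, 0.045, 0, 0]
    - [0, 0.035, 0, 0]
    - [0, 0.018, 0, 0]
    - [0, 0, 0, 0]

```text
time: 26.25
tool_pos: [703.9, 95.9, 31.1]
tcp_rot: [-1.571, 0.003, -0.001]
contact_force: [0.1, 0.4, 0.0]
grip_width: 91.5
```

Request:
arm_command:
  deltas:
    - [0, 0, 0, 0]
    - [0, 0, 0, 0]
    - [0, 0, 0, 0]
    - [0, 0, 0, 0]
    - [0, 0, 0, 0]
  claw: 255

```text
time: 26.75
tool_pos: [704.9, 96.3, 33.1]
tcp_rot: [-1.571, -0.001, 0.001]
contact_force: [-0.7, -0.2, -0.3]
grip_width: 56.3
```

Request:
arm_command:
  deltas:
    - [0, 0, 0, 0]
    - [0, 0, 0, 0]
    - [0, 0, 0, 0]
    - [0, 0, 0, 0]

```text
time: 27.15
tool_pos: [704.6, 96.5, 32.3]
tcp_rot: [-1.57, 0.0, 0.001]
contact_force: [-0.3, 0.6, -0.1]
grip_width: 29.9
```

Request:
arm_command:
  deltas:
    - [0, -0.01, 0, 0]
    - [0, -0.03, 0, 0]
    - [0, -0.03, 0, 0]
    - [0, -0.03, 0, 0]
    - [0, -0.018, 0, 0]

```text
time: 27.65
tool_pos: [705.3, 96.2, 153.7]
tcp_rot: [-1.571, -0.003, 0.001]
contact_force: [0.3, -0.0, -2.2]
grip_width: 30.0
```

```bash
python3 - <<'E'
from h import *
s=shot('scene','scene9.png'); o=tool()[1]; print(o['tool_pos'],o['contact_force'],o['grip_width'])
print(find(s,'scanner'))
cv2.imwrite('pics/crop10.png',cv2.resize(cv2.imread('pics/scene9.png')[120:270,180:330],(600,600),interpolation=cv2.INTER_CUBIC))
E
```

```text
[706.40771688  96.2971007  156.53068166] [ 1.26584356 -0.88728617  0.7212288 ] 29.829735419754396
[([719, 93, 154], 0.87), ([751, -192, 68], 0.19)]
```

View pics/crop10.png

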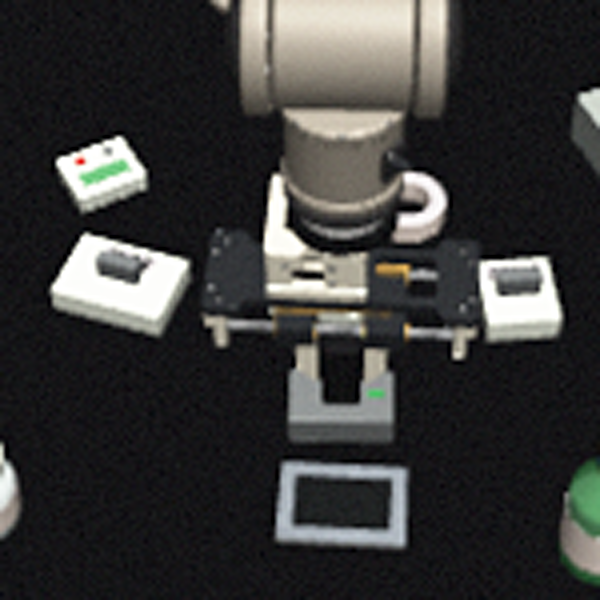

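The scanner is held upright over its rest (crop (340,405)). Next, the large label at (468, −110), yaw −0.27.

Request:
arm_command:
  deltas:
    - [0, 0, 0, 5.2]
    - [0, 0, 0, 5.2]
    - [0, 0, 0, 5.1]

```text
time: 28.05
tool_pos: [703.7, 96.2, 148.4]
tcp_rot: [-1.572, 0.003, -0.274]
contact_force: [-0.6, -0.2, -2.4]
grip_width: 30.3
```

Request:
arm_command:
  deltas:
    - [-0.0175, 0, -0.0262, 0]
    - [-0.0175, 0, -0.0262, 0]
    - [-0.0175, 0, -0.0262, 0]
    - [-0.0175, 0, -0.0262, 0]
    - [-0.0175, 0, -0.0262, 0]

```text
time: 28.55
tool_pos: [583.3, -7.2, 148.8]
tcp_rot: [-1.571, 0.003, -0.27]
contact_force: [0.9, -0.2, -2.0]
grip_width: 30.0
```

Request:
arm_command:
  deltas:
    - [-0.0175, 0, -0.0262, 0]
    - [-0.0175, 0, -0.0262, 0]
    - [-0.0175, 0, -0.0262, 0]
    - [-0.0175, 0, -0.0262, 0]
    - [-0.0175, 0, -0.0262, 0]

```text
time: 29.05
tool_pos: [464.1, -109.9, 149.2]
tcp_rot: [-1.571, 0.002, -0.27]
contact_force: [0.2, -0.9, -3.0]
grip_width: 30.0
```

Request:
arm_command:
  deltas:
    - [0, 0, 0, 0]
    - [0, 0, 0, 0]
    - [0, 0, 0, 0]

```text
time: 29.35
tool_pos: [466.4, -109.1, 150.0]
tcp_rot: [-1.57, 0.0, -0.27]
contact_force: [0.3, 0.8, -3.5]
grip_width: 30.0
```

```bash
python3 - <<'E'
from h import *
s=shot('scene','scene10.png'); T,o=tool(); print(o['tool_pos'],o['tcp_rot'],o['grip_width'])
print(find(s,'scanner'),find(s,'pack_large'),find(s,'pack_large_label'))
d=np.array([468-o['tool_pos'][0],-110-o['tool_pos'][1],0]); print('remaining in tool',(T[:3,:3].T@d).round(1))
E
```

```text
[ 466.46917407 -109.01208464  149.97344088] [-1.57049906e+00  2.83883319e-04 -2.69207288e-01] 30.16166316536306
[([482, -112, 152], 0.68)] [([498, -114, 26], 0.66), ([491, 70, 24], 0.3)] [([500, -113, 27], 0.68), ([600, 429, 47], 0.62)]
remaining in tool [ 1.7 -0.  -0.5]
```

Request:
arm_command:
  deltas:
    - [0, 0, 0, 0]
    - [0, 0, 0, 0]
    - [0, 0, 0, 0]
    - [0, 0, 0, 0]
    - [0, 0, 0, 0]

```text
time: 30.05
tool_pos: [466.0, -109.5, 150.4]
tcp_rot: [-1.571, -0.0, -0.27]
contact_force: [-0.5, 0.3, -2.5]
grip_width: 29.9
```

Request:
arm_command:
  deltas:
    - [0, 0, 0, 0]
    - [0, 0, 0, 0]
    - [0, 0, 0, 0]
    - [0, 0, 0, 0]
    - [0, 0, 0, 0]

```text
time: 30.55
tool_pos: [466.0, -109.5, 150.3]
tcp_rot: [-1.571, 0.0, -0.27]
contact_force: [-0.4, -0.1, -3.1]
grip_width: 30.2
```

Request:
arm_command:
  deltas:
    - [0, 0, 0, 0]
    - [0, 0, 0, 0]
    - [0, 0, 0, 0]
    - [0, 0, 0, 0]
    - [0, 0, 0, 0]

```text
time: 31.05
tool_pos: [466.0, -109.5, 150.3]
tcp_rot: [-1.571, -0.0, -0.27]
contact_force: [-0.4, -0.8, -2.1]
grip_width: 29.8
```

Request:
arm_command:
  deltas:
    - [0, 0, 0, 0]
    - [0, 0, 0, 0]
    - [0, 0, 0, 0]
    - [0, 0, 0, 0]
    - [0, 0, 0, 0]

```text
time: 31.55
tool_pos: [466.0, -109.5, 150.3]
tcp_rot: [-1.571, 0.0, -0.27]
contact_force: [-0.2, -0.5, -2.0]
grip_width: 30.3
```

Request:
arm_command:
  deltas:
    - [0, 0, 0, 0]
    - [0, 0, 0, 0]
    - [0, 0, 0, 0]
    - [0, 0, 0, 0]
    - [0, 0, 0, -1.9]

```text
time: 32.05
tool_pos: [466.0, -109.5, 150.3]
tcp_rot: [-1.571, -0.0, -0.236]
contact_force: [-0.7, -0.4, -3.5]
grip_width: 30.0
```

Request:
arm_command:
  deltas:
    - [-0.0101, 0, 0.0354, 0]
    - [-0.0101, 0, 0.0354, 0]
    - [-0.0101, 0, 0.0354, 0]
    - [-0.0101, 0, 0.0354, 0]
    - [-0.0101, 0, 0.0354, 0]

```text
time: 32.55
tool_pos: [458.3, 75.8, 150.5]
tcp_rot: [-1.571, -0.0, -0.237]
contact_force: [0.8, -0.8, -2.7]
grip_width: 29.8
```

Request:
arm_command:
  deltas:
    - [0, 0, 0, 0]
    - [0, 0, 0, 0]
    - [0, 0, 0, 0]
    - [0, 0, 0, 0]
    - [0, 0, 0, 0]

```text
time: 33.05
tool_pos: [458.6, 73.5, 150.3]
tcp_rot: [-1.571, 0.0, -0.238]
contact_force: [-0.0, 0.3, -2.1]
grip_width: 29.9
```

```bash
python3 - <<'E'
from h import *
s=shot('scene'); T,o=tool(); print(o['tool_pos'],o['tcp_rot'],o['grip_width'])
print(find(s,'scanner'),find(s,'pack_medium'),find(s,'pack_medium_label'))
d=np.array([459-o['tool_pos'][0],75-o['tool_pos'][1],0]); print('remaining in tool',(T[:3,:3].T@d).round(1))
E
```

```text
[458.59098775  73.58079667 150.33718956] [-1.57078258e+00 -3.54255846e-05 -2.38300517e-01] 30.236205034857473
[([474, 68, 151], 0.62), ([490, 237, 27], 0.2)] [([490, 66, 26], 0.78), ([600, 425, 47], 0.74)] [([489, 69, 25], 0.84)]
remaining in tool [0.1 0.  1.5]
```

Request:
arm_command:
  deltas:
    - [0, 0, 0, 0]
    - [0, 0, 0, 0]
    - [0, 0, 0, 0]
    - [0, 0, 0, 0]
    - [0, 0, 0, 0]

```text
time: 33.75
tool_pos: [458.4, 74.4, 150.3]
tcp_rot: [-1.571, -0.0, -0.237]
contact_force: [-0.6, -0.2, -3.4]
grip_width: 30.1
```

Request:
arm_command:
  deltas:
    - [0, 0, 0, 0]
    - [0, 0, 0, 0]
    - [0, 0, 0, 0]
    - [0, 0, 0, 0]
    - [0, 0, 0, 0]

```text
time: 34.25
tool_pos: [458.5, 74.4, 150.4]
tcp_rot: [-1.571, -0.0, -0.237]
contact_force: [-0.7, -0.2, -3.5]
grip_width: 29.8
```

Request:
arm_command:
  deltas:
    - [0, 0, 0, 0]
    - [0, 0, 0, 0]
    - [0, 0, 0, 0]
    - [0, 0, 0, 0]
    - [0, 0, 0, 0]

```text
time: 34.75
tool_pos: [458.5, 74.4, 150.4]
tcp_rot: [-1.571, -0.0, -0.237]
contact_force: [-0.5, -0.7, -2.7]
grip_width: 30.1
```

Request:
arm_command:
  deltas:
    - [0, 0, 0, 0]
    - [0, 0, 0, 0]
    - [0, 0, 0, 0]
    - [0, 0, 0, 0]
    - [0, 0, 0, 0]

```text
time: 35.25
tool_pos: [458.5, 74.4, 150.3]
tcp_rot: [-1.571, -0.0, -0.237]
contact_force: [-0.2, 0.6, -3.0]
grip_width: 29.7
```

Request:
arm_command:
  deltas:
    - [0, 0, 0, -7.37]
    - [0, 0, 0, -7.37]
    - [0, 0, 0, -7.37]

```text
time: 35.55
tool_pos: [458.5, 74.4, 150.4]
tcp_rot: [-1.571, -0.0, 0.154]
contact_force: [-0.6, -0.2, -2.5]
grip_width: 29.9
```

Request:
arm_command:
  deltas:
    - [0.0056, 0, 0.0328, 0]
    - [0.0056, 0, 0.0328, 0]
    - [0.0056, 0, 0.0328, 0]
    - [0.0056, 0, 0.0328, 0]
    - [0.0056, 0, 0.0328, 0]

```text
time: 36.05
tool_pos: [461.7, 242.0, 150.4]
tcp_rot: [-1.571, -0.0, 0.149]
contact_force: [0.8, -0.2, -2.3]
grip_width: 30.0
```

Request:
arm_command:
  deltas:
    - [0, 0, 0, 0]
    - [0, 0, 0, 0]
    - [0, 0, 0, 0]
    - [0, 0, 0, 0]
    - [0, 0, 0, 0]

```text
time: 36.55
tool_pos: [462.0, 239.9, 150.5]
tcp_rot: [-1.571, -0.0, 0.148]
contact_force: [-0.5, 0.2, -2.7]
grip_width: 30.0
```

```bash
python3 - <<'E'
from h import *
s=shot('scene'); T,o=tool(); print(o['tool_pos'],o['tcp_rot'],o['grip_width'])
print(find(s,'scanner'),find(s,'pack_small'),find(s,'pack_small_label'))
d=np.array([462.5-o['tool_pos'][0],240-o['tool_pos'][1],0]); print('remaining in tool',(T[:3,:3].T@d).round(1))
E
```

```text
[461.96748833 239.98653725 150.46892375] [-1.57077846e+00 -1.51066893e-04  1.47857046e-01] 29.859839144275455
[([479, 237, 155], 0.87), ([496, 240, 22], 0.71)] [([493, 241, 27], 0.78)] [([493, 241, 21], 0.68)]
remaining in tool [ 0.5  0.  -0.1]
```

Request:
arm_command:
  deltas:
    - [0, 0, 0, 0]
    - [0, 0, 0, 0]
    - [0, 0, 0, 0]
    - [0, 0, 0, 0]
    - [0, 0, 0, 0]

```text
time: 37.25
tool_pos: [461.8, 240.7, 150.3]
tcp_rot: [-1.571, -0.0, 0.149]
contact_force: [-0.7, 0.7, -2.6]
grip_width: 29.8
```

Request:
arm_command:
  deltas:
    - [0, 0, 0, 0]
    - [0, 0, 0, 0]
    - [0, 0, 0, 0]
    - [0, 0, 0, 0]
    - [0, 0, 0, 0]

```text
time: 37.75
tool_pos: [461.8, 240.7, 150.4]
tcp_rot: [-1.571, -0.0, 0.149]
contact_force: [-0.5, -0.1, -2.6]
grip_width: 30.0
```

Request:
arm_command:
  deltas:
    - [0, 0, 0, 0]
    - [0, 0, 0, 0]
    - [0, 0, 0, 0]
    - [0, 0, 0, 0]
    - [0, 0, 0, 0]

```text
time: 38.25
tool_pos: [461.8, 240.7, 150.4]
tcp_rot: [-1.571, -0.0, 0.149]
contact_force: [-0.1, 0.5, -2.2]
grip_width: 30.1
```

Request:
arm_command:
  deltas:
    - [0, 0, 0, 0]
    - [0, 0, 0, 0]
    - [0, 0, 0, 0]
    - [0, 0, 0, 0]
    - [0, 0, 0, 0]

```text
time: 38.75
tool_pos: [461.8, 240.7, 150.4]
tcp_rot: [-1.571, -0.0, 0.149]
contact_force: [0.1, 0.0, -2.2]
grip_width: 30.1
```

Request:
arm_command:
  deltas:
    - [0, 0, 0, 4.25]
    - [0, 0, 0, 4.25]
    - [0.0304, 0, -0.018, 0]
    - [0.0304, 0, -0.018, 0]
    - [0.0304, 0, -0.018, 0]

```text
time: 39.25
tool_pos: [554.0, 186.3, 150.5]
tcp_rot: [-1.571, -0.0, 0.001]
contact_force: [-0.1, 0.8, -2.6]
grip_width: 29.6
```

Request:
arm_command:
  deltas:
    - [0.0304, 0, -0.018, 0]
    - [0.0304, 0, -0.018, 0]
    - [0.0304, 0, -0.018, 0]
    - [0.0304, 0, -0.018, 0]
    - [0.0304, 0, -0.018, 0]

```text
time: 39.75
tool_pos: [706.1, 96.0, 150.0]
tcp_rot: [-1.571, 0.0, 0.001]
contact_force: [0.3, -0.3, -2.7]
grip_width: 29.8
```

Request:
arm_command:
  deltas:
    - [0, 0, 0, 0]
    - [0, 0, 0, 0]
    - [0, 0, 0, 0]
    - [0, 0, 0, 0]

```text
time: 40.15
tool_pos: [704.4, 97.9, 150.7]
tcp_rot: [-1.571, 0.0, 0.002]
contact_force: [0.3, -0.2, -2.5]
grip_width: 30.0
```

Over the rest; lower gently, release and lift clear.

Request:
arm_command:
  deltas:
    - [0, 0.04, 0, 0]
    - [0, 0.04, 0, 0]
    - [0, 0.025, -0.001, 0]
    - [0, 0.006, 0, 0]
    - [0, 0.004, 0, 0]

```text
time: 40.65
tool_pos: [705.1, 96.5, 35.8]
tcp_rot: [-1.571, -0.0, 0.001]
contact_force: [0.4, 0.2, -2.7]
grip_width: 29.9
```

Request:
arm_command:
  deltas:
    - [0, 0.001, 0, 0]
    - [0, 0, 0, 0]
    - [0, 0, 0, 0]

```text
time: 40.95
tool_pos: [706.0, 96.0, 36.1]
tcp_rot: [-1.571, -0.003, 0.001]
contact_force: [0.7, 0.4, -2.3]
grip_width: 29.9
```

Request:
arm_command:
  deltas:
    - [0, 0, 0, 0]
    - [0, 0, 0, 0]
    - [0, 0, 0, 0]
    - [0, 0, 0, 0]
    - [0, 0, 0, 0]
  claw: 0

```text
time: 41.45
tool_pos: [705.2, 95.9, 34.5]
tcp_rot: [-1.571, -0.0, 0.001]
contact_force: [-0.1, -0.1, -0.1]
grip_width: 64.7
```

Request:
arm_command:
  deltas:
    - [0, 0, 0, 0]
    - [0, 0, 0, 0]
    - [0, 0, 0, 0]
    - [0, -0.03, 0, 0]
    - [0, -0.04, 0, 0]

```text
time: 41.95
tool_pos: [703.4, 95.8, 102.3]
tcp_rot: [-1.571, 0.006, 0.001]
contact_force: [1.1, -0.5, 0.3]
grip_width: 91.8
```

Request:
arm_command:
  deltas:
    - [0, -0.05, 0, 0]
    - [0, -0.05, 0, 0]
    - [0, 0, 0, 0]
    - [0, 0, 0, 0]

```text
time: 42.35
tool_pos: [705.7, 95.9, 206.2]
tcp_rot: [-1.571, -0.004, 0.001]
contact_force: [-0.3, -0.2, -0.4]
grip_width: 91.9
```

```bash
python3 - <<'E'
from h import *
s=shot('scene','scene11.png'); T,o=tool(); print(o['tool_pos'],o['tcp_rot'],o['grip_width'])
print(find(s,'scanner'),find(s,'rest_top'))
E
```

```text
[704.82688177  95.84629619 203.99867358] [-1.57077640e+00  3.95959668e-04  7.04027285e-04] 92.11925034012808
[([721, 91, 34], 0.66)] [([732, 104, 10], 0.56)]
```

The scanner is back on the rest. Next is the large pack: move over its tab and turn the jaws across it.

Request:
arm_command:
  deltas:
    - [-0.0271, 0, -0.0265, 0]
    - [-0.0271, 0, -0.0265, 0]
    - [-0.0271, 0, -0.0265, 0]
    - [-0.0271, 0, -0.0265, 0]

```text
time: 42.9
tool_pos: [594.7, -10.9, 202.4]
tcp_rot: [-1.57, 0.003, 0.001]
contact_force: [0.7, -0.4, 0.4]
grip_width: 91.7
```

Request:
arm_command:
  deltas:
    - [-0.0271, 0, -0.0265, 0]
    - [-0.0271, 0, -0.0265, 0]
    - [-0.0271, 0, -0.0265, 0]
    - [-0.0271, 0, -0.0265, 0]

```text
time: 43.3
tool_pos: [486.5, -116.9, 202.9]
tcp_rot: [-1.57, 0.003, 0.001]
contact_force: [-0.1, -1.1, 1.1]
grip_width: 91.9
```

Request:
arm_command:
  deltas:
    - [0, 0, 0, 8.1]
    - [0, 0, 0, 8.1]
    - [0, 0, 0, 8.1]
    - [0, 0, 0, 8.1]
    - [0, 0, 0, 8.1]

```text
time: 43.8
tool_pos: [487.7, -116.0, 202.9]
tcp_rot: [-1.572, 0.003, -0.712]
contact_force: [-0.9, 0.1, -0.2]
grip_width: 91.8
```

Request:
arm_command:
  deltas:
    - [0, 0, 0, 8.1]
    - [0, 0, 0, 8.1]
    - [0, 0, 0, 8.1]
    - [0, 0, 0, 8.1]
    - [0, 0, 0, 8.1]

```text
time: 44.3
tool_pos: [487.7, -116.0, 202.8]
tcp_rot: [-1.573, 0.002, -1.419]
contact_force: [-0.0, 0.4, -0.3]
grip_width: 91.7
```

Request:
arm_command:
  deltas:
    - [0, 0, 0, 8.1]
    - [0, 0, 0, 8.1]
    - [0, 0, 0, 8.1]
    - [0, 0, 0, 0]
    - [0, 0, 0, 0]

```text
time: 44.8
tool_pos: [488.0, -116.1, 203.4]
tcp_rot: [-1.573, 0.0, -1.833]
contact_force: [-0.9, 1.0, -1.0]
grip_width: 92.0
```

```bash
python3 - <<'E'
from pk import *
p=shot('wrist','w6.png'); t=shot('top','top12.png'); T,o=tool(); print(o['tool_pos'],o['tcp_rot'],np.round(o['joint_positions'],2))
for n in ['pack_large_tab','track_stop','track_top','track']: print(n,find(p,n,1))
for n,g in [('M',(478,70)),('S',(483,243))]:
    try: c,L,s,y=face(t,g); print(n,c.round(1),np.round(s,1),round(float(y),3))
    except Exception as e: print(e)
d=np.array([488-o['tool_pos'][0],-116-o['tool_pos'][1],0]); print((T[:3,:3].T@d).round(1))
E
```

```text
[ 488.19759635 -116.17069448  203.82136358] [-1.57189704e+00  2.18859092e-04 -1.83435498e+00] [-0.39  0.3   1.58  0.    1.26 -0.12]
pack_large_tab [([491, -111, 23], 0.58)]
track_stop [([571, -422, 54], 0.89)]
track_top [([572, -429, 58], 0.74)]
track [([569, -427, 58], 0.66)]
M [478.   70.1] [73.4 84.2] -0.238
S [483.5 243.3] [64.1 73.7] 0.149
[-0.1  0.  -0.2]
```

View pics/w6.png

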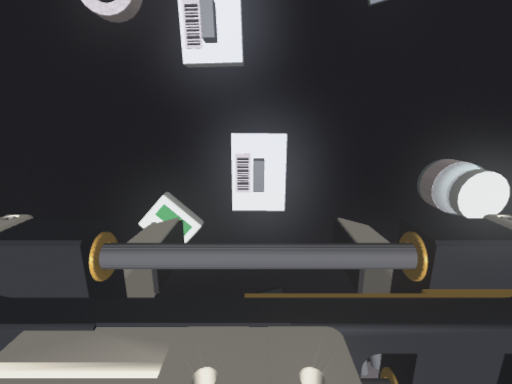

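The jaws line up with the tab (259,174). Descend and grip.

Request:
arm_command:
  deltas:
    - [0, 0.045, 0, 0]
    - [0, 0.045, 0, 0]
    - [0, 0.045, 0, 0]
    - [0, 0.04, 0, 0]
    - [0, 0.012, 0, 0]

```text
time: 45.6
tool_pos: [485.9, -115.3, 13.9]
tcp_rot: [-1.578, 0.001, -1.837]
contact_force: [-0.7, -0.1, 0.3]
grip_width: 92.0
```

Request:
arm_command:
  deltas:
    - [0, 0.007, 0, 0]
    - [0, 0.004, 0, 0]
    - [0, 0, 0, 0]
    - [0, 0, 0, 0]

```text
time: 46.0
tool_pos: [489.5, -116.7, 7.7]
tcp_rot: [-1.568, -0.0, -1.837]
contact_force: [0.1, -0.3, -0.3]
grip_width: 91.4
```

Request:
arm_command:
  deltas:
    - [0, 0, 0, 0]
    - [0, 0, 0, 0]
    - [0, 0, 0, 0]
    - [0, 0, 0, 0]
    - [0, 0, 0, 0]
  claw: 255

```text
time: 46.5
tool_pos: [488.5, -116.3, 6.4]
tcp_rot: [-1.571, 0.0, -1.837]
contact_force: [0.3, 0.5, -0.5]
grip_width: 56.5
```

Request:
arm_command:
  deltas:
    - [0, 0, 0, 0]
    - [0, 0, 0, 0]
    - [0, 0, 0, 0]
    - [0, 0, 0, 0]
    - [0, 0, 0, 0]

```text
time: 47.0
tool_pos: [488.5, -116.3, 6.3]
tcp_rot: [-1.571, 0.0, -1.837]
contact_force: [0.1, 0.5, -0.6]
grip_width: 16.3
```

Request:
arm_command:
  deltas:
    - [0, -0.01, 0, 0]
    - [0, -0.04, 0, 0]
    - [0, -0.045, 0, 0]
    - [0, -0.045, 0, 0]
    - [0, -0.045, 0, 0]

```text
time: 47.5
tool_pos: [487.7, -116.0, 193.5]
tcp_rot: [-1.571, 0.0, -1.837]
contact_force: [0.9, -0.1, -2.8]
grip_width: 13.9
```

```bash
python3 - <<'E'
from tri import *
s=shot('scene','scene13.png'); t=shot('top','top13.png'); p=shot('wrist','w7.png'); T,o=tool(); print(o['tool_pos'],o['tcp_rot'],o['grip_width'],o['contact_force'])
print(find(s,'pack_large_tab',1),find(p,'pack_large',1))
a=cv2.imread('pics/top13.png')[105:230,350:435]; b=cv2.imread('pics/scene13.png')[140:250,90:170]
f=lambda i:cv2.convertScaleAbs(i,alpha=2.2,beta=10)
cv2.imwrite('pics/crop14.png',np.hstack([cv2.resize(f(a),(400,588),interpolation=cv2.INTER_CUBIC),cv2.resize(f(b),(400,588),interpolation=cv2.INTER_CUBIC)]))
E
```

```text
[ 489.82417616 -116.76784575  194.63274836] [-1.56401983e+00 -7.30404214e-04 -1.83698927e+00] 13.4633275601772 [ 0.01693266  0.2398067  -3.24698944]
[([508, -98, 211], 0.77)] [([497, -86, 213], 0.65)]
```

View pics/crop14.png

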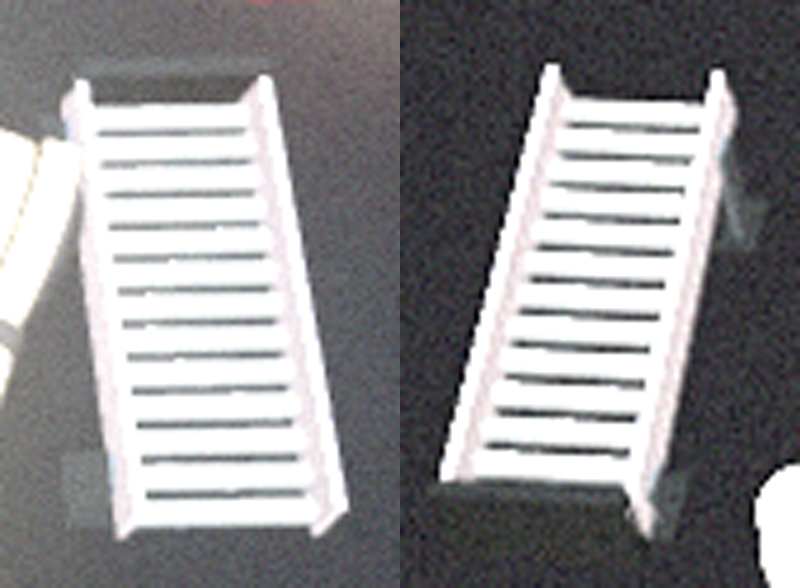

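The large pack is in hand (width 13.5 mm). With contrast stretched, the top view (left) shows the stop's foot at crop (170,103) and the open upper end of the rollers at (222,525). I'll compute the loading place.

```bash
python3 - <<'E'
from tri import *
t=shot('top'); T,o=tool()
px=lambda c:(350+c[0]/4.706,105+c[1]/4.704)
for z in (28,34): print('stop foot',z,onz(t,px((170,103)),z).round())
for z in (85,90): print('upper end',z,onz(t,px((222,525)),z).round())
# inner edges of rollers, down low & up: left/right channel edges (at surface)
for c,z in [((95,103),29),((247,103),29),((148,525),86),((315,525),86)]: print(c,onz(t,px(c),z).round())
# wall tops
for c,z in [((83,82),57),((266,77),57),((125,537),116),((340,505),116)]: print('wall',c,onz(t,px(c),z).round())
print(o['joint_positions'],o['tool_pos'])
E
```

```text
stop foot 28 [ 710. -390.   28.]
stop foot 34 [ 708. -388.   34.]
upper end 85 [ 411. -384.   85.]
upper end 90 [ 410. -382.   90.]
(95, 103) [ 711. -339.   29.]
(247, 103) [ 709. -442.   29.]
(148, 525) [ 412. -337.   86.]
(315, 525) [ 410. -441.   86.]
wall (83, 82) [ 716. -324.   57.]
wall (266, 77) [ 717. -446.   57.]
wall (125, 537) [ 401. -314.  116.]
wall (340, 505) [ 418. -446.  116.]
[-3.86500957e-01  3.11176112e-01  1.60697861e+00  5.61510307e-05
  1.22663667e+00 -1.20238644e-01] [ 487.28509079 -115.80656819  189.965658  ]
```

Loading place: x≈457, y≈−383.5, level release with the base near z 91 (TCP ≈ 98).

Request:
arm_command:
  deltas:
    - [0, 0, 0, -5.1]
    - [0, 0, 0, -5.1]
    - [0, 0, 0, -5.0]

```text
time: 48.1
tool_pos: [487.3, -115.8, 189.2]
tcp_rot: [-1.575, 0.002, -1.568]
contact_force: [-0.3, 1.0, -3.0]
grip_width: 13.7
```

Request:
arm_command:
  deltas:
    - [0.038, 0, -0.0045, 0]
    - [0.038, 0, -0.0045, 0]
    - [0.038, 0, -0.0045, 0]
    - [0.038, 0, -0.0045, 0]

```text
time: 48.5
tool_pos: [469.1, -268.9, 189.2]
tcp_rot: [-1.574, 0.003, -1.572]
contact_force: [0.9, -0.3, -2.7]
grip_width: 13.5
```

Request:
arm_command:
  deltas:
    - [0.038, 0, -0.0045, 0]
    - [0.038, 0, -0.0045, 0]
    - [0.038, 0, -0.0045, 0]
    - [0, 0, 0, 0]
    - [0, 0, 0, 0]

```text
time: 49.0
tool_pos: [455.6, -382.1, 188.8]
tcp_rot: [-1.574, 0.004, -1.574]
contact_force: [-0.1, 0.7, -2.5]
grip_width: 13.8
```

Request:
arm_command:
  deltas:
    - [0, 0.03, 0, 0]
    - [0, 0.01, 0, 0]
    - [0, 0, 0, 0]
    - [0, 0, 0, 0]

```text
time: 49.4
tool_pos: [457.0, -381.7, 151.6]
tcp_rot: [-1.571, 0.0, -1.571]
contact_force: [-0.1, 0.4, -1.2]
grip_width: 13.6
```

```bash
python3 - <<'E'
from pk import *
t=shot('top','top15.png'); p=shot('wrist','w8.png'); T,o=tool(); print(o['tool_pos'],o['tcp_rot'],o['grip_width'],o['contact_force'])
print(find(p,'pack_large',1))
d=np.array([457-o['tool_pos'][0],-383.5-o['tool_pos'][1],98-o['tool_pos'][2]]); print((T[:3,:3].T@d).round(1))
# pack's near (+y) top-corner edge in wrist picture: face at base+24
try:
    c,L,s,y=face(p,(o['tool_pos'][0],o['tool_pos'][1]),z=o['tool_pos'][2]-6.3+24); print(c,s,y)
except Exception as e: print(e)
E
```

```text
[ 457.33233852 -382.32129009  152.48619959] [-1.56944622e+00 -1.26238541e-03 -1.57125964e+00] 13.424494558302523 [ 0.53565839  0.69565123 -2.30632729]
[([458, -356, 169], 0.63)]
[ 1.1 54.5 -0.4]
[ 458.68121338 -353.22769165] [45.18345260620117, 71.89481353759766] -0.0006281356
```

Request:
arm_command:
  deltas:
    - [0.001, 0.025, 0, 0]
    - [0, 0.014, 0, 0]
    - [0, 0.008, 0, 0]
    - [0, 0.004, 0, 0]
    - [0, 0, 0, 0]

```text
time: 50.05
tool_pos: [456.8, -383.4, 100.5]
tcp_rot: [-1.571, -0.0, -1.572]
contact_force: [-0.2, -0.1, -3.4]
grip_width: 14.1
```

Request:
arm_command:
  deltas:
    - [0, 0.002, 0, 0]
    - [0, 0, 0, 0]
    - [0, 0, 0, 0]

```text
time: 50.35
tool_pos: [456.9, -383.6, 98.9]
tcp_rot: [-1.57, -0.001, -1.572]
contact_force: [0.8, -0.7, -0.8]
grip_width: 13.7
```

It is just touching (the weight is being taken up). Release and lift.

Request:
arm_command:
  deltas:
    - [0, 0, 0, 0]
    - [0, -0.01, 0, 0]
    - [0, -0.03, 0, 0]
    - [0, -0.045, 0, 0]
    - [0, -0.03, 0, 0]
  claw: 0

```text
time: 50.85
tool_pos: [457.3, -383.8, 217.4]
tcp_rot: [-1.568, -0.003, -1.572]
contact_force: [0.5, -0.8, 0.8]
grip_width: 48.9
```

Request:
arm_command:
  deltas:
    - [0, 0, 0, 0]
    - [0, 0, 0, 0]
    - [0, 0, 0, 0]
    - [0, 0, 0, 0]
    - [0, 0, 0, 0]

```text
time: 51.35
tool_pos: [456.4, -382.9, 212.2]
tcp_rot: [-1.572, 0.002, -1.572]
contact_force: [-0.0, -0.1, -0.2]
grip_width: 88.3
```

```bash
python3 - <<'E'
from pk import *
s=shot('scene','scene16.png'); t=shot('top','top16.png'); T,o=tool(); print(o['tool_pos'],o['grip_width'])
for n in ['pack_large','pack_large_label','pack_large_tab','scanner']: print(n,find(s,n),find(t,n))
for g in [(676,-383),(600,-383)]:
    try:
        c,L,d,y=face(t,g,z=36+24,thr=215); print(c,d,y)
    except Exception as e: print(e)
E
```

```text
[ 456.5171719  -383.06107883  212.60495911] 91.49957903111707
pack_large [([649, -379, 68], 0.73)] [([649, -379, 71], 0.78), ([701, 95, 34], 0.32)]
pack_large_label [([652, -379, 71], 0.77)] [([644, -382, 66], 0.71)]
pack_large_tab [([649, -378, 70], 0.59), ([493, 238, 25], 0.43)] [([647, -379, 65], 0.8)]
scanner [([723, 92, 35], 0.85), ([357, -155, 26], 0.46)] [([703, 95, 34], 0.96)]
[ 656.21228027 -380.75265503] [65.3626937866211, 114.03665924072266] -0.020954488
[ 646.30926514 -379.83709717] [55.21405792236328, 114.18244171142578] 0.12633343
```

Request:
arm_command:
  deltas:
    - [-0.041, 0, 0.002, 0]
    - [-0.041, 0, 0.002, 0]
    - [-0.041, 0, 0.002, 0]
    - [-0.041, 0, 0.002, 0]
    - [-0.041, 0, 0.002, 0]

```text
time: 52.35
tool_pos: [466.8, -176.7, 213.5]
tcp_rot: [-1.57, -0.0, -1.572]
contact_force: [-0.2, -0.0, 0.3]
grip_width: 92.0
```

Request:
arm_command:
  deltas:
    - [-0.041, 0, 0.002, 0]
    - [-0.041, 0, 0.002, 0]
    - [-0.041, 0, 0.002, 0]
    - [-0.041, 0, 0.002, 0]
    - [-0.041, 0, 0.002, 0]

```text
time: 52.85
tool_pos: [477.0, 28.4, 213.6]
tcp_rot: [-1.57, -0.0, -1.572]
contact_force: [-0.3, 1.2, 0.5]
grip_width: 91.8
```

Request:
arm_command:
  deltas:
    - [-0.041, 0, 0.002, 0]
    - [0, 0, 0, 6.8]
    - [0, 0, 0, 6.8]
    - [0, 0, 0, 0]
    - [0, 0, 0, 0]

```text
time: 53.35
tool_pos: [479.1, 67.7, 213.4]
tcp_rot: [-1.571, 0.0, -1.806]
contact_force: [0.4, 0.2, -0.1]
grip_width: 91.6
```

```bash
python3 - <<'E'
from pk import *
p=shot('wrist'); t=shot('top','top17.png'); T,o=tool(); print(o['tool_pos'],o['tcp_rot'])
try:
    c,L,d,y=face(p,(480,70)); print('M wrist',c,d,y)
    for x,yy in (c,(479.5,70)): print((T[:3,:3].T@np.array([x-o['tool_pos'][0],yy-o['tool_pos'][1],0])).round(1))
except Exception as e: print(e)
for n in ['pack_large','pack_large_tab']: print(n,find(t,n,1))
E
```

```text
[479.18529805  67.42792697 213.38291493] [-1.57065893e+00  8.11696083e-05 -1.80749068e+00]
M wrist [481.13323975  69.92632294] [72.774658203125, 82.69876861572266] -0.23562616
[-2.9  0.   1.3]
[-2.6  0.  -0.3]
pack_large [([674, -379, 65], 0.55)]
pack_large_tab [([677, -374, 60], 0.83)]
```

The large pack has reached the stop (x≈675). Grip the medium.

Request:
arm_command:
  deltas:
    - [-0.0025, 0.045, 0.0005, 0]
    - [0, 0.045, 0, 0]
    - [0, 0.045, 0, 0]
    - [0, 0.045, 0, 0]
    - [0, 0.015, 0, 0]

```text
time: 54.05
tool_pos: [477.4, 69.8, 14.5]
tcp_rot: [-1.577, -0.001, -1.809]
contact_force: [-0.4, 0.5, -0.1]
grip_width: 92.0
```

Request:
arm_command:
  deltas:
    - [0, 0.008, 0, 0]
    - [0, 0.004, 0, 0]
    - [0, 0, 0, 0]
    - [0, 0, 0, 0]

```text
time: 54.45
tool_pos: [481.2, 70.0, 7.4]
tcp_rot: [-1.569, 0.001, -1.809]
contact_force: [-0.6, 0.4, -0.1]
grip_width: 91.8
```

Request:
arm_command:
  deltas:
    - [0, 0, 0, 0]
    - [0, 0, 0, 0]
    - [0, 0, 0, 0]
    - [0, 0, 0, 0]
    - [0, 0, 0, 0]
  claw: 255

```text
time: 54.95
tool_pos: [480.2, 70.1, 6.4]
tcp_rot: [-1.571, 0.0, -1.809]
contact_force: [0.3, 0.3, 1.5]
grip_width: 56.6
```

Request:
arm_command:
  deltas:
    - [0, 0, 0, 0]
    - [0, 0, 0, 0]
    - [0, 0, 0, 0]
    - [0, 0, 0, 0]
    - [0, 0, 0, 0]

```text
time: 55.45
tool_pos: [480.2, 70.1, 6.3]
tcp_rot: [-1.571, 0.0, -1.809]
contact_force: [-0.8, -0.7, -0.8]
grip_width: 16.5
```

Request:
arm_command:
  deltas:
    - [0, -0.01, 0, 0]
    - [0, -0.04, 0, 0]
    - [0, -0.045, 0, 0]
    - [0, -0.045, 0, 0]
    - [0, -0.045, 0, 0]

```text
time: 55.95
tool_pos: [479.4, 70.1, 193.5]
tcp_rot: [-1.571, 0.0, -1.809]
contact_force: [0.5, 0.3, -2.6]
grip_width: 13.6
```

Request:
arm_command:
  deltas:
    - [0, 0, 0, -6.8]
    - [0, 0, 0, -6.7]
    - [0, 0, 0, 0]

```text
time: 56.25
tool_pos: [479.7, 70.1, 191.9]
tcp_rot: [-1.571, 0.0, -1.573]
contact_force: [-0.7, 0.1, -3.3]
grip_width: 13.6
```

Request:
arm_command:
  deltas:
    - [0.041, 0, -0.0021, 0]
    - [0.041, 0, -0.0021, 0]
    - [0.041, 0, -0.0021, 0]
    - [0.041, 0, -0.0021, 0]
    - [0.041, 0, -0.0021, 0]

```text
time: 56.75
tool_pos: [468.4, -136.2, 191.2]
tcp_rot: [-1.572, 0.001, -1.577]
contact_force: [1.8, -0.8, -2.8]
grip_width: 13.6
```

Request:
arm_command:
  deltas:
    - [0.041, 0, -0.0021, 0]
    - [0.041, 0, -0.0021, 0]
    - [0.041, 0, -0.0021, 0]
    - [0.041, 0, -0.0021, 0]
    - [0.041, 0, -0.0021, 0]

```text
time: 57.25
tool_pos: [457.4, -341.2, 190.9]
tcp_rot: [-1.572, 0.001, -1.577]
contact_force: [1.0, -0.3, -2.8]
grip_width: 13.7
```

Request:
arm_command:
  deltas:
    - [0.043, 0, -0.0021, 0]
    - [0, 0, 0, 0]
    - [0, 0, 0, 0]
    - [0, 0, 0, 0]
    - [0, 0.02, 0, 0]

```text
time: 57.75
tool_pos: [457.4, -382.7, 173.9]
tcp_rot: [-1.567, -0.004, -1.573]
contact_force: [-0.7, -0.7, -3.3]
grip_width: 13.9
```

Request:
arm_command:
  deltas:
    - [0, 0.03, 0, 0]
    - [0, 0.025, 0, 0]
    - [0, 0.01, 0, 0]
    - [0, 0.005, 0, 0]
    - [0, 0, 0, 0]

```text
time: 58.25
tool_pos: [456.3, -382.5, 101.8]
tcp_rot: [-1.57, -0.0, -1.573]
contact_force: [0.3, -0.2, -2.1]
grip_width: 13.5
```

Request:
arm_command:
  deltas:
    - [0, 0.001, 0, 0]
    - [0, 0, 0, 0]

```text
time: 58.45
tool_pos: [456.3, -383.3, 101.4]
tcp_rot: [-1.569, -0.001, -1.574]
contact_force: [0.2, -0.2, -2.8]
grip_width: 13.7
```

Request:
arm_command:
  deltas:
    - [0, 0.002, 0, 0]
    - [0, 0, 0, 0]
    - [0, 0, 0, 0]

```text
time: 58.75
tool_pos: [456.1, -383.3, 98.9]
tcp_rot: [-1.57, -0.001, -1.574]
contact_force: [-0.1, -0.3, 0.4]
grip_width: 13.5
```

Request:
arm_command:
  deltas:
    - [0, 0, 0, 0]
    - [0, -0.01, 0, 0]
    - [0, -0.03, 0, 0]
    - [0, -0.045, 0, 0]
    - [0, -0.03, 0, 0]
  claw: 0

```text
time: 59.25
tool_pos: [456.4, -383.3, 217.1]
tcp_rot: [-1.568, -0.003, -1.574]
contact_force: [0.9, -0.2, -0.2]
grip_width: 49.2
```

Request:
arm_command:
  deltas:
    - [0, 0, 0, 0]
    - [-0.041, 0, 0.002, 0]
    - [-0.041, 0, 0.002, 0]
    - [-0.041, 0, 0.002, 0]
    - [-0.041, 0, 0.002, 0]

```text
time: 59.75
tool_pos: [463.8, -217.3, 213.1]
tcp_rot: [-1.571, 0.001, -1.574]
contact_force: [0.0, 1.0, -0.0]
grip_width: 88.5
```

Request:
arm_command:
  deltas:
    - [-0.041, 0, 0.002, 0]
    - [-0.041, 0, 0.002, 0]
    - [-0.041, 0, 0.002, 0]
    - [-0.041, 0, 0.002, 0]
    - [-0.041, 0, 0.002, 0]

```text
time: 60.25
tool_pos: [474.4, -12.3, 213.3]
tcp_rot: [-1.571, 0.0, -1.574]
contact_force: [0.8, 0.2, 0.5]
grip_width: 91.9
```

Request:
arm_command:
  deltas:
    - [-0.041, 0, 0.002, 0]
    - [-0.041, 0, 0.002, 0]
    - [-0.041, 0, 0.002, 0]
    - [-0.041, 0, 0.001, 0]
    - [-0.041, 0, 0.001, 0]

```text
time: 60.75
tool_pos: [482.9, 192.7, 213.2]
tcp_rot: [-1.571, -0.0, -1.574]
contact_force: [0.8, 0.4, -0.1]
grip_width: 91.7
```

Request:
arm_command:
  deltas:
    - [-0.041, 0, 0.001, -4.3]
    - [0, 0, 0, -4.3]
    - [0, 0, 0, 0]
    - [0, 0, 0, 0]

```text
time: 61.15
tool_pos: [484.3, 231.7, 213.1]
tcp_rot: [-1.572, -0.0, -1.426]
contact_force: [-0.5, -1.0, 0.5]
grip_width: 92.0
```

```bash
python3 - <<'E'
from pk import *
p=shot('wrist'); t=shot('top','top18.png'); T,o=tool(); print(o['tool_pos'],o['tcp_rot'])
try:
    c,L,d,y=face(p,(483,243)); print('S wrist',c,d,y)
    for x,yy in (c,(483.4,243.3)): print((T[:3,:3].T@np.array([x-o['tool_pos'][0],yy-o['tool_pos'][1],0])).round(1))
except Exception as e: print(e)
for n in ['pack_large','pack_large_tab','pack_medium','pack_medium_tab']: print(n,find(t,n,2))
E
```

```text
[484.60821886 231.22130004 213.36382841] [-1.57092221e+00 -5.94785936e-05 -1.42618875e+00]
S wrist [486.38595581 242.90869141] [65.36166381835938, 73.01744842529297] 0.14505392
[-11.3  -0.    3.4]
[-12.1  -0.    0.5]
pack_large [([676, -380, 69], 0.71)]
pack_large_tab [([677, -377, 61], 0.93), ([565, 482, 35], 0.54)]
pack_medium [([606, -379, 81], 0.92)]
pack_medium_tab [([608, -380, 75], 0.74)]
```

The medium pack is queued (x≈606). Now the small one.

Request:
arm_command:
  deltas:
    - [-0.0117, 0.045, 0.001, 0]
    - [0, 0.045, 0, 0]
    - [0, 0.045, 0, 0]
    - [0, 0.045, 0, 0]
    - [0, 0.015, 0, 0]

```text
time: 61.95
tool_pos: [481.1, 242.4, 14.1]
tcp_rot: [-1.578, -0.001, -1.425]
contact_force: [-0.1, -0.5, 0.3]
grip_width: 92.2
```

Request:
arm_command:
  deltas:
    - [0, 0.008, 0, 0]
    - [0, 0.004, 0, 0]
    - [0, 0, 0, 0]
    - [0, 0, 0, 0]

```text
time: 62.35
tool_pos: [484.8, 244.0, 7.6]
tcp_rot: [-1.568, 0.001, -1.424]
contact_force: [0.4, -0.3, 0.5]
grip_width: 91.8
```

Request:
arm_command:
  deltas:
    - [0, 0, 0, 0]
    - [0, 0, 0, 0]
    - [0, 0, 0, 0]
    - [0, 0, 0, 0]
    - [0, 0, 0, 0]
  claw: 255

```text
time: 62.85
tool_pos: [483.9, 243.8, 6.4]
tcp_rot: [-1.571, 0.0, -1.423]
contact_force: [0.3, -0.0, 0.6]
grip_width: 56.7
```

Request:
arm_command:
  deltas:
    - [0, 0, 0, 0]
    - [0, 0, 0, 0]
    - [0, 0, 0, 0]
    - [0, 0, 0, 0]
    - [0, 0, 0, 0]

```text
time: 63.35
tool_pos: [483.9, 243.8, 6.4]
tcp_rot: [-1.571, 0.0, -1.423]
contact_force: [-0.3, -0.2, -0.1]
grip_width: 16.3
```

Request:
arm_command:
  deltas:
    - [0, -0.01, 0, 0]
    - [0, -0.04, 0, 0]
    - [0, -0.045, 0, 0]
    - [0, -0.045, 0, 0]
    - [0, -0.045, 0, 0]

```text
time: 63.85
tool_pos: [483.2, 243.5, 193.6]
tcp_rot: [-1.571, -0.0, -1.423]
contact_force: [1.6, -0.1, -2.3]
grip_width: 13.8
```

Request:
arm_command:
  deltas:
    - [0, 0, 0, 4.2]
    - [0, 0, 0, 4.1]
    - [0, 0, 0, 0]

```text
time: 64.15
tool_pos: [483.5, 243.7, 192.1]
tcp_rot: [-1.57, 0.0, -1.569]
contact_force: [0.7, -0.0, -2.3]
grip_width: 13.9
```

Request:
arm_command:
  deltas:
    - [0.0418, 0, -0.002, 0]
    - [0.0418, 0, -0.002, 0]
    - [0.0418, 0, -0.002, 0]
    - [0.0418, 0, -0.002, 0]
    - [0.0418, 0, -0.002, 0]

```text
time: 64.65
tool_pos: [473.7, 33.3, 191.3]
tcp_rot: [-1.571, 0.0, -1.566]
contact_force: [0.5, -0.5, -2.3]
grip_width: 13.6
```

Request:
arm_command:
  deltas:
    - [0.0418, 0, -0.002, 0]
    - [0.0418, 0, -0.002, 0]
    - [0.0418, 0, -0.002, 0]
    - [0.0418, 0, -0.002, 0]
    - [0.0418, 0, -0.002, 0]

```text
time: 65.15
tool_pos: [464.2, -175.8, 191.3]
tcp_rot: [-1.571, 0.001, -1.566]
contact_force: [1.4, -1.2, -2.4]
grip_width: 13.6
```

Request:
arm_command:
  deltas:
    - [0.0418, 0, -0.002, 0]
    - [0.0418, 0, -0.002, 0]
    - [0.0418, 0, -0.002, 0]
    - [0.0418, 0, -0.002, 0]
    - [0.0418, 0, -0.002, 0]

```text
time: 65.65
tool_pos: [454.8, -384.7, 191.1]
tcp_rot: [-1.571, 0.001, -1.566]
contact_force: [0.6, 1.2, -1.2]
grip_width: 13.5
```

Request:
arm_command:
  deltas:
    - [0, 0, 0, 0]
    - [0, 0, 0, 0]
    - [0, 0, 0, 0]
    - [0, 0.02, 0, 0]
    - [0, 0.02, 0, 0]

```text
time: 66.15
tool_pos: [456.1, -382.1, 151.8]
tcp_rot: [-1.569, -0.001, -1.566]
contact_force: [-0.6, 0.4, -2.4]
grip_width: 13.3
```

```bash
python3 - <<'E'
from pk import *
T,o=tool(); print(o['tool_pos'],o['tcp_rot'],o['grip_width'])
print((T[:3,:3].T@(np.array([454,-383.5,99.5])-o['tool_pos'])).round(1))
E
```

```text
[ 456.10449758 -382.07841961  151.7841696 ] [-1.56948220e+00 -1.00845059e-03 -1.56579072e+00] 13.279379452224674
[ 1.4 52.3 -2.2]
```

Request:
arm_command:
  deltas:
    - [0.001, 0.025, -0.001, 0]
    - [0, 0.015, 0, 0]
    - [0, 0.008, 0, 0]
    - [0, 0.004, 0, 0]
    - [0, 0, 0, 0]

```text
time: 66.65
tool_pos: [454.8, -383.9, 99.7]
tcp_rot: [-1.57, -0.0, -1.567]
contact_force: [0.3, 0.7, -1.4]
grip_width: 13.6
```

Request:
arm_command:
  deltas:
    - [0, 0.001, 0, 0]
    - [0, 0, 0, 0]
    - [0, 0, 0, 0]

```text
time: 66.95
tool_pos: [454.6, -384.6, 99.0]
tcp_rot: [-1.57, -0.001, -1.568]
contact_force: [0.0, -0.1, -0.6]
grip_width: 13.6
```

Request:
arm_command:
  deltas:
    - [0, 0, 0, 0]
    - [0, -0.01, 0, 0]
    - [0, -0.03, 0, 0]
    - [0, -0.045, 0, 0]
    - [0, -0.03, 0, 0]
  claw: 0

```text
time: 67.45
tool_pos: [454.9, -385.0, 217.3]
tcp_rot: [-1.568, -0.003, -1.568]
contact_force: [0.4, -0.3, 0.3]
grip_width: 49.0
```

Request:
arm_command:
  deltas:
    - [0, 0, 0, 0]
    - [-0.041, 0, 0, 0]
    - [-0.041, 0, 0, 0]
    - [-0.041, 0, 0, 0]
    - [-0.041, 0, 0, 0]

```text
time: 67.95
tool_pos: [453.5, -218.7, 213.2]
tcp_rot: [-1.571, 0.0, -1.569]
contact_force: [1.1, 0.2, 0.4]
grip_width: 88.7
```

Request:
arm_command:
  deltas:
    - [-0.041, 0, -0.01, 0]
    - [-0.041, 0, -0.01, 0]
    - [-0.041, 0, -0.01, 0]
    - [-0.041, 0, -0.01, 0]
    - [-0.041, 0, -0.01, 0]

```text
time: 68.45
tool_pos: [402.6, -14.0, 213.4]
tcp_rot: [-1.57, 0.0, -1.569]
contact_force: [0.5, 0.6, -0.9]
grip_width: 92.1
```

Request:
arm_command:
  deltas:
    - [-0.041, 0, 0, 0]
    - [-0.041, 0, 0, 0]
    - [-0.041, 0, 0, 0]
    - [0, 0, 0, 0]
    - [0, 0, 0, 0]

```text
time: 68.95
tool_pos: [402.8, 108.1, 213.3]
tcp_rot: [-1.571, -0.0, -1.566]
contact_force: [0.5, 0.8, -0.7]
grip_width: 91.7
```

```bash
python3 - <<'E'
from pk import *
s=shot('scene','scene20.png'); t=shot('top','top20.png'); print(tool()[1]['tool_pos'])
for n in ['pack_large_tab','pack_medium_tab','pack_small_tab','pack_small','scanner','rest_top','jar','timer','tube_rack']: print(n,find(s,n,1),find(t,n,1))
a=cv2.imread('pics/top20.png')[95:245,90:440]; b=cv2.imread('pics/scene20.png')[140:270,85:355]
cv2.imwrite('pics/crop20.png',np.vstack([cv2.resize(a,(700,300),interpolation=cv2.INTER_CUBIC),cv2.resize(b,(700,300),interpolation=cv2.INTER_CUBIC)]))
E
```

```text
[403.11438359 106.79561755 213.28837854]
pack_large_tab [([684, -381, 64], 0.82)] [([680, -373, 58], 0.55)]
pack_medium_tab [([626, -379, 79], 0.84)] [([607, -378, 77], 0.19)]
pack_small_tab [([552, -374, 88], 0.9)] [([530, -378, 89], 0.62)]
pack_small [([548, -382, 92], 0.63)] [([533, -389, 91], 0.64)]
scanner [([722, 95, 34], 0.67)] [([702, 94, 35], 0.63)]
rest_top [([732, 104, 6], 0.54)] [([681, 102, 7], 0.79)]
jar [([752, -190, 65], 0.78)] [([719, -191, 79], 0.88)]
timer [([358, -157, 24], 0.61)] [([343, -154, 22], 0.8)]
tube_rack [([600, 424, 45], 0.82)] [([583, 433, 39], 0.79)]
```

View pics/crop20.png

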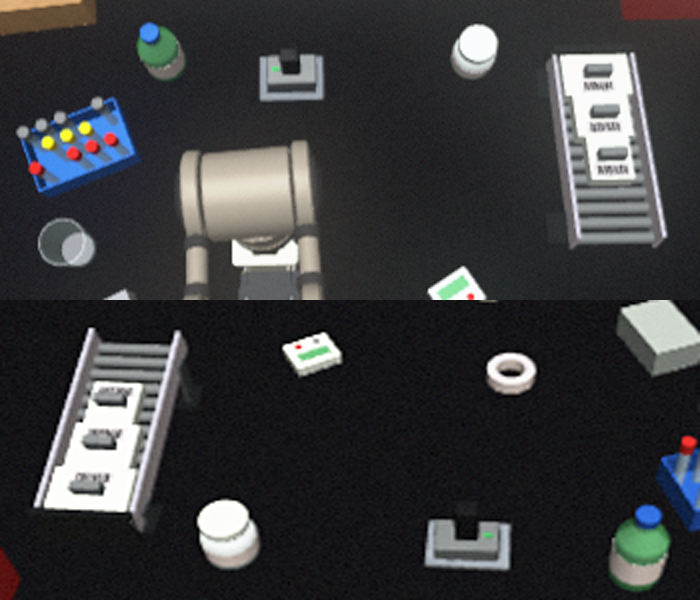

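All three packs are queued label up on the track, and the scanner is upright on its rest. One last numeric check, then hand in.

Request:
arm_command:
  deltas:
    - [0, 0, 0, 0]
    - [0, 0, 0, 0]
    - [0, 0, 0, 0]
    - [0, 0, 0, 0]
    - [0, 0, 0, 0]

```text
time: 70.45
tool_pos: [403.2, 107.5, 213.3]
tcp_rot: [-1.571, 0.0, -1.568]
contact_force: [0.2, -0.1, 0.4]
grip_width: 91.9
```

```bash
python3 - <<'E'
from h import *
t=shot('top'); s=shot('scene')
for n in ['scanner','pack_large_tab','pack_medium_tab','pack_small_tab']: print(n,find(t,n,1),find(s,n,1))
ok=any(np.hypot(f[0][0]-702,f[0][1]-95)<12 for f in find(t,'scanner'))
print(ok)
if ok: print(job.close_job())
E
```

```text
scanner [([701, 93, 34], 0.89)] [([723, 94, 35], 0.89)]
pack_large_tab [([679, -374, 60], 0.87)] [([688, -380, 64], 0.86)]
pack_medium_tab [([608, -379, 78], 0.71)] [([624, -377, 79], 0.91)]
pack_small_tab [([533, -376, 91], 0.65)] [([551, -377, 86], 0.71)]
True
the job is handed in; nothing more can be done
None
```

I handed the job in at about 70 s of the 210 s allowed. All three packs were tipped onto their bases. They were then scanned in the order large, medium, small, each held about 10 cm over its barcode for over two seconds. The scanner went back on its rest, and each pack was let go at the upper end of the track.

- **Packs:** the last camera check has them queued label up, centres about 35, 105 and 180 mm from the stop. They lie within about 10 mm of the channel's middle.
- **Scanner and bench:** the scanner stands upright at the middle of its rest. The jar, timer and tube rack are where they started, and the gripper is clear of everything.

**What disagreed or failed:**
- **Fingertips:** they really lie about 22 mm behind the reported tool point, not 8 mm ahead of it as the text says. My first two pushes passed over the small pack without touching it. I measured the difference by touching the bench and used it for every later move.
- **Scans:** the interface gives no confirmation of a scan. I judged the holds only from the measured poses, which were within about 2 mm of where I placed the labels.

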